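# Feed a mortar prism through the check flap and lock the flap

## Robot

A 6-joint arm with a two-finger parallel gripper is mounted at the origin on the work surface. World frame = base frame: x ahead of the robot, y to its left, z up, the work surface at z = 0. Lengths are in m, angles in rad, forces in N, time in s.
With the tool pointing down it reaches from about 0.425 to 0.95 m from the base axis. Payload 3.5 kg.
Tool frame: the origin (TCP) lies on the centre line of the jaws, within the pads' length; the fingertips stand 22 mm ahead of it and the grasp point (between the pads) lies 3 mm ahead of it; z points along the fingers, y is the line along which they close (so a half turn about z gives the same grasp; the last joint's range is limited). The gripper opens to 85 mm and grips with 20 to 120 N. Pads are 22 mm wide; open, the fingers measure 114 mm over their backs; the gripper's body (76 mm by 85 mm) begins 54 mm behind the grasp point. The pads swing forward as they close: fully open they stand 13 mm farther back than shut.
Start: joints at [-1.347, 0.286, 1.577, -0, 1.279, -0.15], TCP at [0.247, -0.628, 0.231] pointing down, gripper open.
Joint ranges: [-2.77, 2.77], [-0.9, 2.22], [0.21, 2.48], [-1.53, 4.67], [0.24, 2.81], [-2.84, 2.84]. Speed limits (rad/s): [2.79, 2.79, 3.14, 3.14, 3.14, 3.14].

## Interface

Orientations are given as [roll, pitch, yaw] about the fixed x, y, z axes, in that order (R = Rz(yaw) Ry(pitch) Rx(roll)).
In Python, from station import env gives the robot as it stands.
- The arm moves only by the tool apply_moves, never from a script. Its argument "series" is text: rows parted by semicolons, each of 7 numbers parted by spaces: the shift along the tool's x, y, z each as a share of 50 cm, from -1 to 1, then the turn, a rotation vector about the tool's x, y, z each as a share of 45 degrees, from -1 to 1, then the closure, from -1 (fully open) to 1 (shut). A call has 1 to 8 rows; each row shifts and turns the commanded pose from where the row before left it, along the tool's axes as they then stand; what a row does not reach is not made up. A row lasts 1/10 s, in which the tool goes at most 50 mm and 8.59 degrees, less where a joint would pass 70% of its speed; a pose out of reach is approached as far as the arm can. A call with a number of a shift or a turn outside -1 to 1 is refused whole. A call with a gripper value outside its range is refused whole. The fingers move at their own pace and stop on an object; the grip force is fixed at half the most. Time passes only in rows, so rows that do not move let the fingers close. It gives the time, the measured TCP pose, the force, the opening and the grip force at its end, in the units of the state.
- env.get_obs(): the state, without advancing time (a new reading comes with each control period).
- env.read_camera(name): name is "scene" or "top" or "wrist"; returns the picture (384x512x3 uint8, red, green, blue); there is no depth.
- env.camera_params(name): a dict with "fov_y" (degrees; the focal length in pixels is half the picture's height over the tangent of half this angle, whatever the lens; pixels are square), "cx", "cy" (the principal point, pixels), "world_to_cam" (4x4, takes a point from world to camera coordinates); the wrist camera has in their place "hand_eye" (4x4, takes a point from camera to tool coordinates, whose origin is the TCP and whose axes are the flange's). Camera axes: x right, y up, looking along -z (the intrinsics and any distortion apply to the point x, -y, -z); pixel columns grow to the right and rows downward; lengths in m; the calibration is good to about 2 mm. A picture is of the moment at which its call begins: read the wrist's pose just before it. camera_params takes no time and is no camera call.
- env.job_done(): hands the job in; it is judged then, once.
The state is a dict: "time": time; "joint_positions": joint angles; "qd": joint speeds; "tau": joint torques, N m; "tool_pos": TCP position; "orientation": TCP orientation; "ft_force": force on the tool from outside, world axes, zero at the start; "ft_torque": the same for the moment, N m; "grip_width": finger opening in m; "grip_force": force on a finger pad.
Only numpy, scipy, OpenCV 4.12 (cv2) and the standard library are available. Lean on these libraries where they do the work, as an engineer would, in place of code of your own. Each camera call takes 0.05 s, during which the arm holds its last target. There are 200 camera calls.

## Task

Push the mortar prism that lies in the feed channel on through the hinged flap until it is wholly inside and the flap has dropped shut behind it. Then lock the flap: take the steel lock pin out of its stand and thread it down through the three eyes beside the flap until its collar rests on the top eye, and let go. Leave the other things on the bench where they are.

Things in the scene. Friction and masses are not known exactly. Their poses are not given: they have to be found in the camera images.
- gate: Fixed aluminium feed channel with a gate across it. Origin on the bench under the flap's hinge rod, on the channel's centre line. x: feed direction, in through the gate; y: left of it; z up. Floor 10 mm above the bench, x -245 to +265 mm; side rails 46 mm apart, 15 mm above the floor; end wall at x +265, 35 mm tall. Open above except for the gate's hinge rod.
- hinge_rod (a point): Point on the axis of the gate's hinge rod, over the channel's centre line, 80 mm above the bench. The rod, 8 mm diameter, lies across the channel between two posts 12 mm wide, 86 mm tall, at y = +60 and -160 mm. Whatever pushes the prism must follow it some 30 mm past the rod, reaching in under it at a lean. Axes as the gate's.
- flap (a joint): Angle (rad) of the steel flap hanging from the hinge rod. 0: shut; grows to 1.7 as its lower edge swings in the feed direction, never the other way. 3 mm thick, 40 mm tall (z 40 to 80 mm), y -148 to +50 mm. 0.12 kg, light closing spring; it rides up over prism and pusher and falls shut by itself once the prism's rear is 27 mm or more past the rod and the pusher is withdrawn.
- flap_ear (a point): Centre of the upper mouth of the middle eye, an ear on the flap's front: a plate 22 x 22 x 6 mm with a 12 mm bore. With the flap shut it stands 52 to 58 mm above the bench, in line with the two fixed eyes.
- prism: Grey mortar prism 160 x 40 x 40 mm, about 0.56 kg, lying lengthwise in the channel in front of the gate; it slides on the floor. Origin at the centre of its underside; x along its length, in the feed direction; z up.
- prism_rear (a point): Centre of the prism's rear end face (the one to push), 80 mm behind its middle and 20 mm above its underside.
- top_eye (a point): Centre of the upper mouth of the top eye, 78 mm above the bench, at x = -16, y = -125 mm of the gate: a fixed plate 22 x 22 x 6 mm with an upright 12 mm bore, on a bracket on its -x side. Axes as the gate's.
- low_eye (a point): Centre of the upper mouth of the lowest eye (37 mm above the bench), a plate like the top one, straight below it; axes as the gate's.
- pin: Steel lock pin, 0.07 kg, upright in its stand. Origin at its lower tip, z up along it. Shank 8 mm diameter, 55 mm long, chamfered tip; collar 22 mm diameter, 4 mm thick; round knob 16 mm diameter from 59 to 95 mm above the tip, to hold it by. In the stand its tip is 7 mm above the bench. With the collar on the top eye the tip is 14 mm below the lowest eye's upper mouth.
- stand: Fixed grey plastic block 50 x 50 mm, 62 mm tall, on a thin 80 mm foot, with an upright 12 mm hole in its middle in which the pin stands, collar on the block's top. Origin at the centre of its underside.
- core: Black asphalt core, 102 mm diameter, 64 mm tall, beyond the channel. A bystander; origin at the centre of its underside.
- bowl: Steel bowl, 170 mm across, 60 mm tall, to the robot's left. A bystander; origin at the centre of its underside.
- spare_prism: A second mortar prism, 160 x 40 x 40 mm, lying on the bench between the robot and the channel, not in the channel; leave it. A bystander; origin at the centre of its underside.
- weight: Plain steel cylinder 50 mm diameter, 60 mm tall, standing near the pin's stand. A bystander; origin at the centre of its underside.
- brush: Small hand brush lying on the bench near the robot. A bystander; origin at the centre of its underside.
- jar: Closed jar 64 mm diameter, 100 mm tall, to the right, beyond the stand. A bystander; origin at the centre of its underside.
- beaker: Steel beaker 70 mm diameter, 90 mm tall, beyond the channel. A bystander; origin at the centre of its underside.
Not all that is in view belongs to the job. Several things have the shape of the pin; the one meant has the colours described above.

How it is judged:
By the outcome, as a careful person would: the job done as asked, in the order asked, and still so for the second after the job is handed in, with the robot touching nothing.
It also fails if it takes over 64 s, if anything falls off the work surface, if the arm or the gripper's body presses on something with over 40 N, if the wrist force passes 120 N, or if a joint passes its speed limit or range.

## Working session

There is one attempt and no reset: what is moved stays moved. The work goes in short steps, Python scripts to look and compute and a tool call to move; the robot and the scene stay as the last step left them, time stands still between calls to the robot, and variables do not carry over. Pictures are saved under pics/ and viewed, at most 10 in all, crops included, and the job is handed in when it is done.

Besides the shell and the picture viewer there is one more tool, called after "Request:" by a JSON object that holds its "fn" and its "kwargs", one argument or row to a line. apply_moves: Moves the arm, as the interface text tells. Shift numbers are shares of 50 cm and turn numbers shares of 45 degrees, none past 1 either way. Its arguments: {"type":"object","properties":{"series":{"type":"string"}},"required":["series"]}

```bash
ls; mkdir -p pics
python3 - <<'E'
from station import env
import cv2,numpy as np
print(env.get_obs())
for n in("scene","top","wrist"):
    cv2.imwrite(f"pics/{n}0.png",env.read_camera(n)[:,:,::-1]); print(n,env.camera_params(n))
E
```

```text
pics
{'time': 0.0, 'joint_positions': array([-1.34700360e+00,  2.87183850e-01,  1.57818216e+00,  4.04566291e-05,
        1.27859824e+00, -1.50024681e-01]), 'qd': array([-1.93782250e-04, -1.31407720e-05, -1.53334036e-03,  1.28412783e-03,
        1.73590784e-03, -4.15727157e-04]), 'tau': array([-1.54649420e-03, -4.05980122e+01, -2.92625624e+01, -1.69993809e-04,
        5.86485170e-03, -4.33283617e-06]), 'tool_pos': array([ 0.24636452, -0.62772773,  0.22983226]), 'orientation': array([-3.13925348e+00, -3.92743527e-04,  3.73805244e-01]), 'ft_force': array([-0.25726622,  0.44556037,  0.17282755]), 'ft_torque': array([-0.00356806,  0.04014791, -0.03917942]), 'grip_force': 0.0, 'grip_width': 0.08587114650785185}
scene {'fov_y': 42.05172817678472, 'cx': 257.76488302799623, 'cy': 193.1852789950356, 'world_to_cam': array([[ 0.84792879,  0.53007363, -0.00622184, -0.48680939],
       [-0.3117597 ,  0.50812826,  0.80287706,  0.07509322],
       [ 0.42874545, -0.67884285,  0.59611217, -1.72916509],
       [ 0.        ,  0.        ,  0.        ,  1.        ]])}
top {'fov_y': 55.45744325523655, 'cx': 257.37419717193916, 'cy': 196.61133845778883, 'world_to_cam': array([[ 0.0064603 , -0.99995226,  0.00733067,  0.056745  ],
       [ 0.98571279,  0.00760184,  0.16826319, -0.55021656],
       [-0.16831088,  0.00613891,  0.98571485, -1.16780826],
       [ 0.        ,  0.        ,  0.        ,  1.        ]])}
wrist {'fov_y': 66.5722098557946, 'cx': 255.2201166895945, 'cy': 191.3574859118648, 'hand_eye': array([[ 6.12741652e-04,  9.65355046e-01,  2.60939188e-01,
         6.52057397e-02],
       [ 9.99999221e-01, -8.75180380e-04,  8.89550638e-04,
         9.97258436e-04],
       [ 1.08710105e-03,  2.60938439e-01, -9.65354831e-01,
        -1.43133051e-01],
       [ 0.00000000e+00,  0.00000000e+00,  0.00000000e+00,
         1.00000000e+00]])}
```

View pics/top0.png

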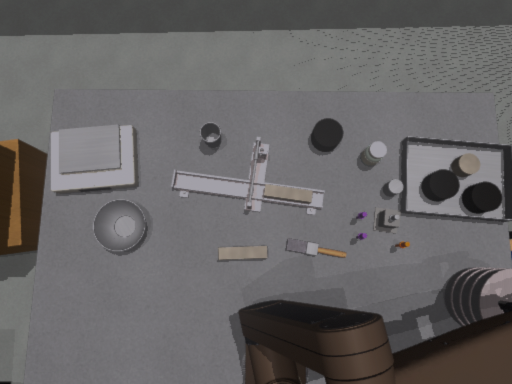

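View pics/scene0.png

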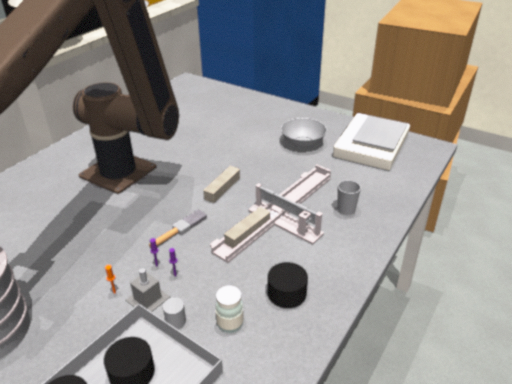

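The top view shows the channel from (323,200) at its rear to (175,180) at the end wall. The prism is at (288,193) and the gate near (256,180). These could be taken for the pin: purple at (362,215) and (362,236), orange at (403,244), and the grey steel one in the block stand at (393,218). I choose the grey one and will check it in a crop.

```bash
cat > h.py <<'E'
import numpy as np,cv2
from scipy.spatial.transform import Rotation as R
from station import env
def K(p): 
    f=192/np.tan(np.radians(p["fov_y"]/2)); return f,p["cx"],p["cy"]
def w2c(n,o=None):
    p=env.camera_params(n)
    if n!="wrist": return p["world_to_cam"],K(p)
    o=o or env.get_obs(); T=np.eye(4); T[:3,:3]=R.from_euler("xyz",o["orientation"]).as_matrix(); T[:3,3]=o["tool_pos"]
    return np.linalg.inv(T@p["hand_eye"]),K(p)
def proj(M,k,P):
    c=np.atleast_2d(P)@M[:3,:3].T+M[:3,3]; f,cx,cy=k
    return np.c_[cx+f*c[:,0]/-c[:,2], cy-f*c[:,1]/-c[:,2]]
def atz(M,k,uv,z):
    f,cx,cy=k; d=np.array([(uv[0]-cx)/f,-(uv[1]-cy)/f,-1])@M[:3,:3]; c=-M[:3,:3].T@M[:3,3]
    return c+d*(z-c[2])/d[2]
E
python3 - <<'E'
import cv2,numpy as np
t=cv2.imread("pics/top0.png"); s=cv2.imread("pics/scene0.png")
a=cv2.resize(t[130:215,170:330],None,fx=5,fy=5,interpolation=cv2.INTER_CUBIC); cv2.imwrite("pics/c1.png",a)
b=cv2.resize(s[160:270,205:340],(675,550),interpolation=cv2.INTER_CUBIC);cv2.imwrite("pics/c2.png",b)
b=cv2.resize(t[170:260,345:425],(480,540),interpolation=cv2.INTER_CUBIC)
c=cv2.resize(s[230:330,95:195],(540,540)[:2],interpolation=cv2.INTER_CUBIC)
cv2.imwrite("pics/c3.png",cv2.resize(np.hstack([b,c]),(800,424)))
E
```

```text
(no output)
```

View pics/c1.png

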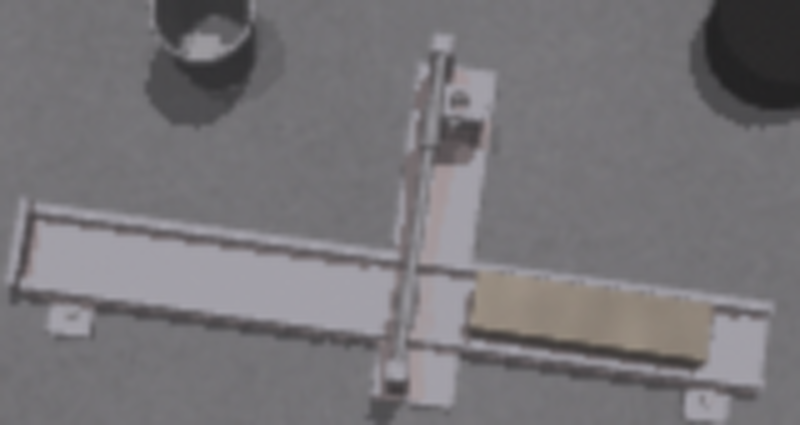

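View pics/c3.png

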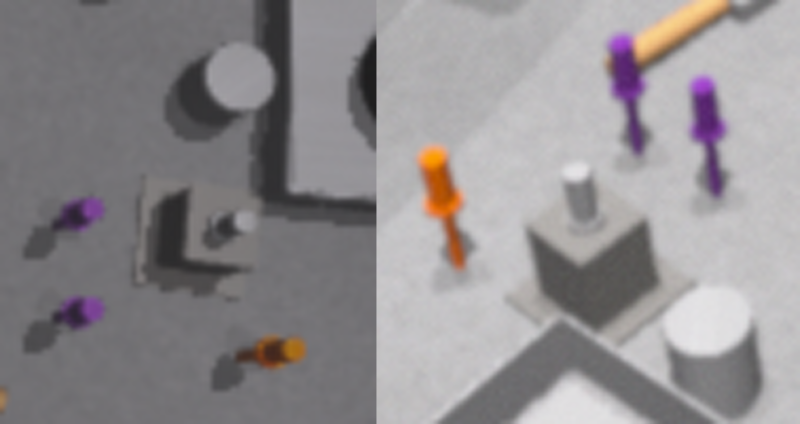

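The crops show the steel pin as the only grey one, standing in the block. Its knob top is at about (396.6,216.7) in the top view and (142.6,269.7) in the scene view. In the gate crop the post tops are at (397,370) and (442,40), and the top eye bore is at (460,99). The prism's rear end is near crop (708,332).

Run:
```python
from h import *
from scipy.optimize import least_squares
M,k=w2c("top"); cr=lambda u,v:np.array([170+u/5-.4,130+v/5-.4])
obs=[((0,.06,.086),cr(397,370)),((0,-.16,.086),cr(442,40)),((-.016,-.125,.078),cr(460,99)),((-.245,0,.025),cr(766,345)),((.265,0,.035),cr(20,246))]
G=np.array([o[0] for o in obs]);U=np.array([o[1] for o in obs])
def W(p,G):
    c,s=np.cos(p[2]),np.sin(p[2]); return np.c_[p[0]+c*G[:,0]-s*G[:,1],p[1]+s*G[:,0]+c*G[:,1],G[:,2]]
r=least_squares(lambda p:(proj(M,k,W(p,G))-U).ravel(),[.6,.1,1.5]); print("gate",r.x,"\n",r.fun.reshape(-1,2).round(2))
inv=lambda P:(np.array([[np.cos(r.x[2]),np.sin(r.x[2])],[-np.sin(r.x[2]),np.cos(r.x[2])]])@(P[:2]-r.x[:2])).round(4)
for c in[(474,302),(708,332)]: P=atz(M,k,cr(*c),.05); print("prism end",P,inv(P))
print("eye",W(r.x,np.array([[-.016,-.125,.078]])))
p1=atz(M,k,(396.6-.4,216.7-.4),.102); S,ks=w2c("scene"); p2=atz(S,ks,(142.2,269.3),.102); print("pin",p1,p2)
for P,n in[(W(r.x,np.array([[0,.06,.086],[0,-.16,.086],[-.016,-.125,.078]])),"scene")]: print(proj(S,ks,P))
# rail/bystander tallies
for n,uv,z in[("purple1",(345+92/4.7,170+210/4.7),.09),("purple2",(345+92/4.7,170+311/4.7),.09),("weight",(345+240/4.7,170+77/4.7),.06),("brush end",(345,254),.02)]: print(n,atz(M,k,uv,z))
```

```text
gate [0.57985473 0.08043992 1.44716843] 
 [[-0.08 -0.06]
 [-0.19  0.67]
 [-0.39  0.32]
 [ 0.49 -0.38]
 [ 0.19 -0.56]]
prism end [0.57166932 0.03744535 0.05      ] [-0.0437  0.0028]
prism end [ 0.55262458 -0.1179656   0.05      ] [-0.2002  0.0026]
eye [[0.70192769 0.04914789 0.078     ]]
pin [ 0.48077093 -0.37669184  0.102     ] [ 0.48060639 -0.37604819  0.102     ]
[[257.89833252 184.42463318]
 [318.72166752 212.87694673]
 [305.0443732  213.0024483 ]]
purple1 [ 0.48663942 -0.28071197  0.09      ]
purple2 [ 0.41848133 -0.27778003  0.09      ]
weight [ 0.58538583 -0.39835178  0.06      ]
brush end [ 0.36358095 -0.23121832  0.02      ]
```

View pics/c2.png

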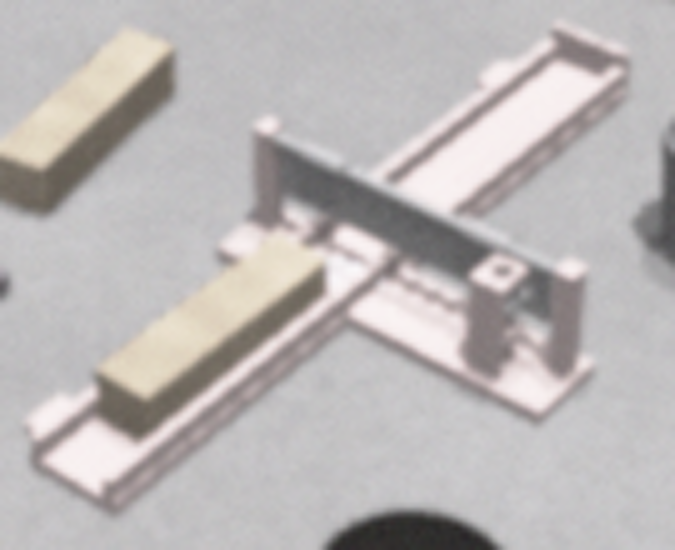

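```bash
cat >> h.py <<'E'
G0=np.array([0.5799,0.0804,0.0]); GY=1.447
def gate(x,y,z): return G0+R.from_euler("z",GY).apply([x,y,z])
def togate(p): return R.from_euler("z",-GY).apply(np.asarray(p)-G0)
def down(yaw,lean=0): return R.from_euler("z",yaw)*R.from_euler("x",np.pi)*R.from_euler("y",np.radians(lean))
def now(o=None):
    o=o or env.get_obs(); return np.array(o["tool_pos"]),R.from_euler("xyz",o["orientation"])
def rows(p,r,pt,rt,n,g):
    """n rows from pose (p,r) to (pt,rt), tool axes, move units"""
    w=(r.inv()*rt).as_rotvec(); out=[]
    for i in range(n):
        ri=r*R.from_rotvec(w*i/n); s=ri.inv().apply(pt-p)/n/.5
        out.append(" ".join(f"{v:.4g}" for v in [*s.round(4),*(w/n/(np.pi/4)).round(4),g]))
    print(f"# {n} rows, mm/row {1e3*np.linalg.norm(pt-p)/n:.0f} deg/row {np.degrees(np.linalg.norm(w))/n:.1f}"); print("; ".join(out)); return pt,rt
def tip(pos,rt,l=.022): return pos-rt.apply([0,0,l])
E
python3 - <<'E'
from h import *
p,r=now(); t=down(GY)
print(t.as_euler("xyz"))
s=rows(p,r,tip(gate(-.25,0,.16),t),t,16,1)
s=rows(*s,tip(gate(-.25,0,.033),t),t,4,1)
E
```

```text
[3.14159265 0.         1.447     ]
# 16 rows, mm/row 35 deg/row 3.8
0.0562 -0.0397 0.0061 -0.0001 -0.0001 -0.0854 1; 0.0588 -0.0359 0.0061 -0.0001 -0.0001 -0.0854 1; 0.061 -0.0319 0.0061 -0.0001 -0.0001 -0.0854 1; 0.063 -0.0277 0.0061 -0.0001 -0.0001 -0.0854 1; 0.0647 -0.0234 0.0061 -0.0001 -0.0001 -0.0854 1; 0.0662 -0.019 0.0061 -0.0001 -0.0001 -0.0854 1; 0.0673 -0.0145 0.0061 -0.0001 -0.0001 -0.0854 1; 0.0681 -0.01 0.0061 -0.0001 -0.0001 -0.0854 1; 0.0686 -0.0054 0.006 -0.0001 -0.0001 -0.0854 1; 0.0688 -0.0008 0.006 -0.0001 -0.0001 -0.0854 1; 0.0687 0.0038 0.006 -0.0001 -0.0001 -0.0854 1; 0.0683 0.0084 0.006 -0.0001 -0.0001 -0.0854 1; 0.0676 0.013 0.006 -0.0001 -0.0001 -0.0854 1; 0.0666 0.0175 0.006 -0.0001 -0.0001 -0.0854 1; 0.0653 0.0219 0.006 -0.0001 -0.0001 -0.0854 1; 0.0637 0.0262 0.006 -0.0001 -0.0001 -0.0854 1
# 4 rows, mm/row 32 deg/row 0.0
0 -0 0.0635 0 0 0 1; 0 -0 0.0635 0 0 0 1; 0 -0 0.0635 0 0 0 1; 0 -0 0.0635 0 0 0 1
```

Request:
{"fn": "apply_moves", "kwargs": {
  "series": "0.056 -0.04 0 0 0 -0.085 1; 0.059 -0.036 0 0 0 -0.085 1; 0.061 -0.032 0 0 0 -0.085 1; 0.063 -0.028 0 0 0 -0.085 1; 0.065 -0.023 0 0 0 -0.085 1; 0.066 -0.019 0 0 0 -0.085 1; 0.067 -0.015 0 0 0 -0.085 1; 0.068 -0.01 0 0 0 -0.085 1"
}}

```text
time: 0.95
tool_pos: [0.3982, -0.3967, 0.2309]
orientation: [-3.141, -0.0, 0.91]
ft_force: [1.4, -0.5, -1.1]
grip_width: -0.0001
grip_force: 0.0
```

Request:
{"fn": "apply_moves", "kwargs": {
  "series": "0.069 -0.005 0.012 0 0 -0.085 1; 0.069 -0.001 0.012 0 0 -0.085 1; 0.069 0.004 0.012 0 0 -0.085 1; 0.068 0.008 0.012 0 0 -0.085 1; 0.068 0.013 0.012 0 0 -0.085 1; 0.067 0.018 0.012 0 0 -0.085 1; 0.065 0.022 0.012 0 0 -0.085 1; 0.064 0.026 0.012 0 0 -0.085 1"
}}

```text
time: 1.75
tool_pos: [0.5508, -0.1668, 0.1827]
orientation: [-3.141, -0.0, 1.445]
ft_force: [0.6, -1.1, -0.1]
grip_width: -0.0001
grip_force: 0.0
```

Request:
{"fn": "apply_moves", "kwargs": {
  "series": "0 0 0 0 0 0 1"
}}

```text
time: 1.85
tool_pos: [0.551, -0.1647, 0.1817]
orientation: [-3.14, -0.002, 1.447]
ft_force: [0.2, -0.5, -1.0]
grip_width: -0.0003
grip_force: 0.0
```

Run:
```python
from h import *
o=env.get_obs(); p,r=now(o); print(o["time"],togate(p),o["orientation"],o["joint_positions"],o["grip_width"],o["ft_force"])
im=env.read_camera("wrist"); cv2.imwrite("pics/w1.png",im[:,:,::-1])
M,k=w2c("wrist",o)
for n,P in dict(rod=gate(0,0,.08),eye=gate(-.016,-.125,.078),railL=gate(-.245,.023,.025),railR=gate(-.245,-.023,.025),prL=gate(-.2,.02,.05),prR=gate(-.2,-.02,.05)).items(): print(n,proj(M,k,P))
```

```text
1.85 [-0.24681151 -0.00154924  0.18173012] [-3.13951017e+00 -1.93680602e-03  1.44700880e+00] [-4.67368881e-01  1.15205365e-01  1.86973136e+00  1.22431294e-03
  1.15926941e+00 -3.44074578e-01] -0.0002987330526021974 [ 0.23607632 -0.48189258 -0.95468016]
rod [[ 253.75504555 -177.86550758]]
eye [[ 440.91684009 -144.48922775]]
railL [[232.35915822 175.15064741]]
railR [[276.32595399 175.20748038]]
prL [[232.52174822 132.93642224]]
prR [[275.81243557 132.97347384]]
```

View pics/w1.png

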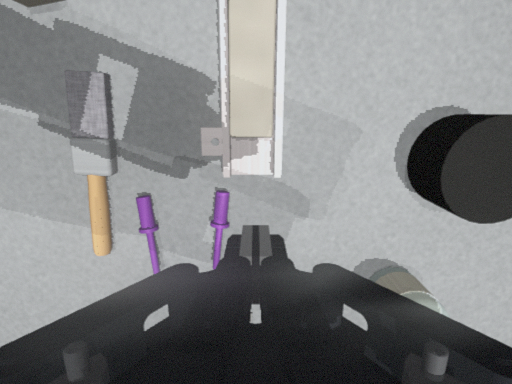

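The wrist view shows the channel's rear end at row 177, with its rails at columns 230 and 275. The prism's rear edge is at row 136. All are within 3 px of prediction, so the gate pose holds.

Run:
```python
from h import *
t=down(GY); p,r=now()
s=rows(p,r,tip(gate(-.25,.0,.034),t),t,4,1)
for x,l,n in[(-.21,10,3),(-.06,58,10),(.028,58,6)]:
    rt=down(GY,l); s=rows(*s,tip(gate(x,0,.034),rt),rt,n,1)
```

```text
# 4 rows, mm/row 32 deg/row 0.0
-0.0007 -0.0005 0.0631 -0.0006 -0.0002 -0.0007 1; -0.0007 -0.0005 0.0631 -0.0006 -0.0002 -0.0007 1; -0.0007 -0.0006 0.0631 -0.0006 -0.0002 -0.0007 1; -0.0007 -0.0006 0.0631 -0.0006 -0.0002 -0.0007 1
# 3 rows, mm/row 12 deg/row 3.3
0.0241 0 0.0002 0 0.0741 0 1; 0.0241 0 0.0016 0 0.0741 0 1; 0.0239 0 0.003 0 0.0741 0 1
# 10 rows, mm/row 14 deg/row 4.8
0.0263 -0 0.0067 0 0.1067 0 1; 0.0256 -0 0.0088 0 0.1067 0 1; 0.0248 -0 0.011 0 0.1067 0 1; 0.0238 0 0.013 0 0.1067 0 1; 0.0226 -0 0.0149 0 0.1067 0 1; 0.0213 -0 0.0168 0 0.1067 0 1; 0.0198 -0 0.0185 0 0.1067 0 1; 0.0182 -0 0.0201 0 0.1067 0 1; 0.0165 -0 0.0215 0 0.1067 0 1; 0.0146 -0 0.0228 0 0.1067 0 1
# 6 rows, mm/row 15 deg/row 0.0
0.0155 -0 0.0249 0 0 0 1; 0.0155 -0 0.0249 0 0 0 1; 0.0155 -0 0.0249 0 0 0 1; 0.0155 -0 0.0249 0 0 0 1; 0.0155 -0 0.0249 0 0 0 1; 0.0155 -0 0.0249 0 0 0 1
```

Request:
{"fn": "apply_moves", "kwargs": {
  "series": "0 0 0.063 0 0 0 1; 0 0 0.063 0 0 0 1; 0 0 0.063 0 0 0 1; 0 0 0.063 0 0 0 1; 0.024 0 0 0 0.074 0 1; 0.024 0 0.0015 0 0.074 0 1; 0.024 0 0.003 0 0.074 0 1; 0 0 0 0 0 0 1"
}}

```text
time: 2.7
tool_pos: [0.5544, -0.1335, 0.0569]
orientation: [-3.141, -0.174, 1.44]
ft_force: [-0.5, -1.5, -0.9]
grip_width: -0.0002
grip_force: 0.0
```

Request:
{"fn": "apply_moves", "kwargs": {
  "series": "0.026 0 0.007 0 0.107 0 1; 0.026 0 0.009 0 0.107 0 1; 0.025 0 0.011 0 0.107 0 1; 0.024 0 0.013 0 0.107 0 1; 0.023 0 0.015 0 0.107 0 1; 0 0 0 0 0 0 1"
}}

```text
time: 3.3
tool_pos: [0.5655, -0.0673, 0.0542]
orientation: [3.137, -0.595, 1.441]
ft_force: [0.8, 0.4, 7.5]
grip_width: 0.0
grip_force: 3.1
```

Run:
```python
from h import *
o=env.get_obs();p,r=now(o); tp=p+r.apply([0,0,.022]); print(togate(tp),(R.from_euler("z",-GY)*r).as_euler("xyz",degrees=True),o["ft_force"],o["joint_positions"].round(2))
```

```text
[-0.1359913  -0.00408362  0.0360315 ] [179.76476181 -34.09839204  -0.35014887] [0.75931155 0.39449466 7.51646424] [-0.53  0.37  1.93  0.59  1.18 -0.73]
```

Request:
{"fn": "apply_moves", "kwargs": {
  "series": "0.021 -0.003 0.018 0 0.107 0 1; 0.020 -0.003 0.019 0 0.107 0 1; 0.018 0 0.021 0 0.107 0 1; 0.0165 0 0.022 0 0.107 0 1; 0.0145 0 0.023 0 0.107 0 1; 0.0155 0 0.025 0 0 0 1; 0 0 0 0 0 0 1"
}}

```text
time: 4.0
tool_pos: [0.5807, 0.0116, 0.0571]
orientation: [3.104, -1.02, 1.465]
ft_force: [0.8, -14.3, 29.2]
grip_width: 0.0002
grip_force: 14.6
```

Run:
```python
from h import *
o=env.get_obs();p,r=now(o); tp=p+r.apply([0,0,.022]); print(togate(tp),(R.from_euler("z",-GY)*r).as_euler("xyz",degrees=True),o["ft_force"],o["joint_positions"].round(2))
s=rows(p,r,tip(gate(.028,0,.034),down(GY,58)),down(GY,58),5,1)
a=env.read_camera("scene"); cv2.imwrite("pics/s2.png",cv2.resize(a[150:270,190:340,::-1],(750,600),interpolation=cv2.INTER_CUBIC))
```

```text
[-0.04946398 -0.00978708  0.04556245] [177.84868998 -58.44405618   1.02700148] [  0.7813946  -14.27196534  29.19559896] [-0.52  0.5   1.92  0.94  1.38 -0.91]
# 5 rows, mm/row 16 deg/row 0.3
0.0124 -0.0042 0.0287 0.0057 -0.002 0.0024 1; 0.0124 -0.0041 0.0287 0.0057 -0.002 0.0024 1; 0.0125 -0.004 0.0287 0.0057 -0.002 0.0024 1; 0.0125 -0.0039 0.0287 0.0057 -0.002 0.0024 1; 0.0125 -0.0038 0.0287 0.0057 -0.002 0.0024 1
```

View pics/s2.png

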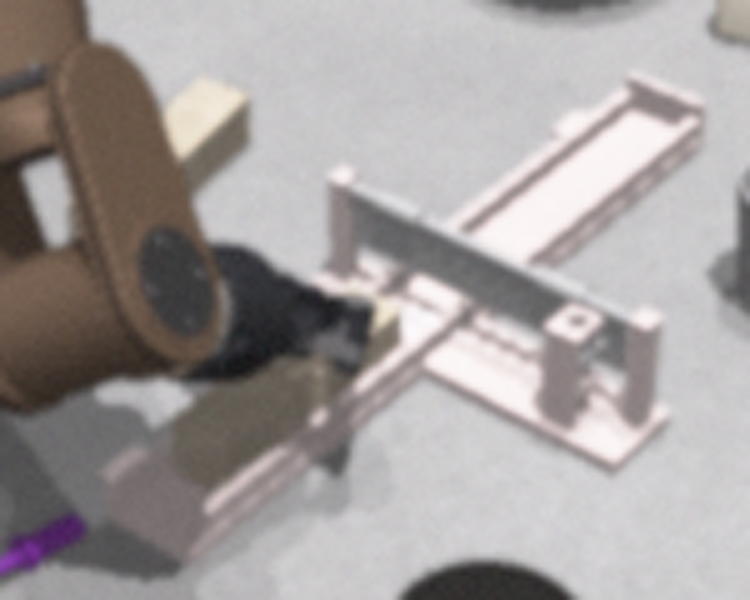

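The picture shows the gripper over or at the prism's front part, and the prism seems not to have advanced. Before doing anything else I'll measure the prism numerically from the top and scene images.

Run:
```python
from h import *
t0=cv2.imread("pics/top0.png"); t1=env.read_camera("top")[:,:,::-1].copy(); cv2.imwrite("pics/top2.png",t1)
s0=cv2.imread("pics/scene0.png"); s1=env.read_camera("scene")[:,:,::-1].copy(); cv2.imwrite("pics/scene2.png",s1)
def tan(a): 
    h=cv2.cvtColor(a,cv2.COLOR_BGR2HSV); return ((h[...,0]>12)&(h[...,0]<35)&(h[...,1]>45)&(h[...,1]<150)).astype(np.uint8)
for n,b in(("top",(t0,t1)),("scene",(s0,s1))):
    for a in b:
        _,_,st,c=cv2.connectedComponentsWithStats(tan(a)); print(n,[(list(map(int,q)),cc.round(0).tolist()) for q,cc in zip(st[1:],c[1:]) if q[4]>25])
o=env.get_obs(); print(o["tool_pos"],o["orientation"],o["ft_force"])
M,k=w2c("top"); S,ks=w2c("scene"); p,r=now(o)
for l in(-.05,0,.022): q=p+r.apply([0,0,l]); print(l,togate(q),proj(M,k,q),proj(S,ks,q))
```

```text
top [([0, 139, 47, 116, 3429], [24.0, 191.0]), ([4, 181, 9, 17, 49], [8.0, 189.0]), ([0, 231, 9, 10, 30], [4.0, 235.0]), ([318, 247, 29, 11, 164], [332.0, 252.0]), ([497, 340, 15, 9, 53], [505.0, 345.0]), ([429, 346, 83, 38, 994], [472.0, 371.0]), ([315, 356, 13, 16, 56], [321.0, 364.0]), ([487, 356, 15, 13, 40], [494.0, 362.0]), ([294, 374, 9, 10, 38], [298.0, 379.0]), ([416, 374, 9, 7, 28], [419.0, 377.0])]
top [([0, 139, 47, 116, 4106], [22.0, 194.0]), ([323, 178, 4, 18, 36], [324.0, 187.0]), ([304, 267, 40, 42, 588], [323.0, 292.0]), ([271, 332, 13, 9, 29], [277.0, 336.0]), ([296, 347, 16, 12, 32], [304.0, 352.0]), ([270, 362, 33, 20, 160], [289.0, 368.0])]
scene [([0, 0, 84, 108, 2455], [32.0, 38.0]), ([81, 0, 18, 12, 79], [89.0, 4.0]), ([77, 0, 86, 140, 2577], [122.0, 86.0]), ([119, 0, 9, 13, 34], [122.0, 6.0]), ([140, 0, 25, 7, 46], [151.0, 2.0]), ([353, 0, 130, 144, 13209], [423.0, 66.0]), ([142, 6, 17, 44, 106], [150.0, 26.0]), ([158, 55, 9, 23, 49], [162.0, 66.0]), ([164, 78, 13, 29, 64], [170.0, 96.0]), ([153, 116, 11, 21, 72], [159.0, 125.0]), ([425, 157, 28, 75, 678], [4
[... 654 characters left out ...]
 55], [195.0, 116.0]), ([123, 111, 8, 11, 26], [126.0, 117.0]), ([107, 114, 16, 15, 71], [114.0, 120.0]), ([173, 126, 56, 106, 1455], [201.0, 185.0]), ([425, 157, 28, 75, 676], [438.0, 198.0]), ([137, 158, 18, 13, 47], [144.0, 165.0]), ([149, 227, 30, 22, 234], [163.0, 238.0])]
[0.5807087  0.01156551 0.05704781] [ 3.1036902  -1.01968745  1.46528282] [  0.73496385 -14.50768209  29.03363794]
-0.05 [-0.11080199 -0.00818606  0.08321062] [[285.67391763 187.4420889 ]] [[251.92035649 211.81587068]]
0 [-0.06820784 -0.00930222  0.05704781] [[272.28066815 186.98102274]] [[261.66939118 211.82834419]]
0.022 [-0.04946641 -0.00979333  0.04553618] [[266.57253096 186.78451861]] [[265.78499469 211.83360994]]
```

Run:
```python
from h import *
w=env.read_camera("wrist")[:,:,::-1]; s=cv2.imread("pics/scene2.png")
a=cv2.resize(w,(440,330)); b=cv2.resize(s[185:265,205:295],(360,320),interpolation=cv2.INTER_CUBIC)
c=np.zeros((600,800,3),np.uint8); c[:330,:440]=a; c[:320,440:]=b
t=cv2.imread("pics/top2.png")[160:220,230:340]; c[335:575,:440]=cv2.resize(t,(440,240),interpolation=cv2.INTER_CUBIC)
cv2.imwrite("pics/m3.png",c)
```

```text
(no output)
```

View pics/m3.png

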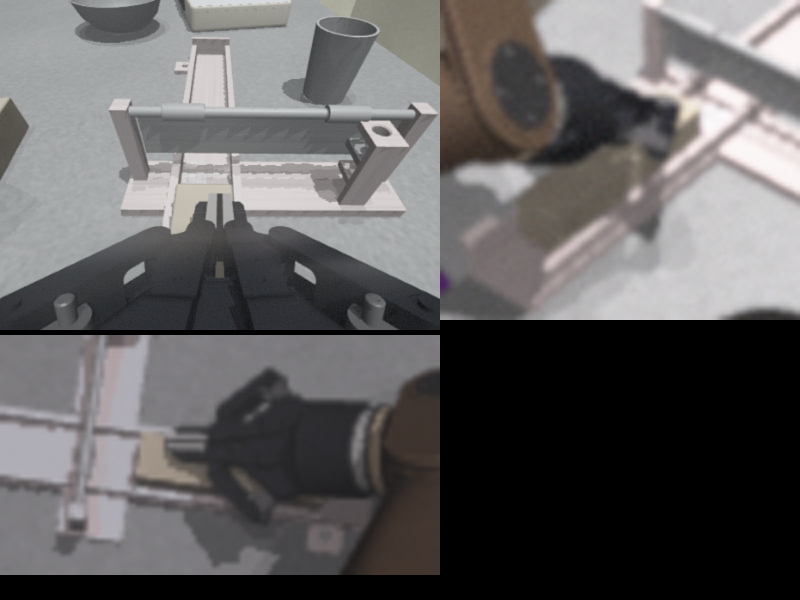

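Run:
```python
from h import *
p=env.camera_params("wrist"); M=np.linalg.inv(p["hand_eye"]); k=K(p)
for x in(-.011,0,.011): print(x,[(l,proj(M,k,[x,0,l]).round(0).tolist()[0]) for l in(-.01,0,.01,.022,.035)])
for l in(-.02,0,.01,.022):
    q=np.add(env.get_obs()["tool_pos"],now()[1].apply([.011,0,l])); print(l,proj(*w2c("top"),q),togate(q))
g=cv2.cvtColor(cv2.imread("pics/w1.png"),cv2.COLOR_BGR2GRAY); print(g[215:300:3,250].tolist(),g[215:300:3,262].tolist())
```

```text
-0.011 [(-0.01, [256.0, 268.0]), (0, [256.0, 259.0]), (0.01, [256.0, 250.0]), (0.022, [256.0, 241.0]), (0.035, [256.0, 233.0])]
0 [(-0.01, [256.0, 248.0]), (0, [256.0, 240.0]), (0.01, [256.0, 233.0]), (0.022, [256.0, 225.0]), (0.035, [256.0, 217.0])]
0.011 [(-0.01, [256.0, 228.0]), (0, [256.0, 221.0]), (0.01, [256.0, 214.0]), (0.022, [256.0, 207.0]), (0.035, [256.0, 201.0])]
-0.02 [[275.99062165 186.41285273]] [-0.07950361 -0.00873755  0.07689416]
0 [[270.67825661 186.2358272 ]] [-0.06246604 -0.0091851   0.06642894]
0.01 [[268.05724727 186.14848652]] [-0.05394726 -0.00940888  0.06119633]
0.022 [[264.94241768 186.04469013]] [-0.04372472 -0.00967741  0.05491719]
[169, 168, 169, 165, 100, 98, 97, 95, 96, 93, 99, 96, 96, 90, 119, 117, 88, 56, 57, 54, 56, 56, 57, 55, 52, 50, 46, 45, 48] [169, 168, 168, 164, 96, 100, 96, 97, 96, 95, 96, 94, 93, 92, 121, 76, 53, 57, 56, 61, 55, 58, 56, 54, 52, 51, 49, 52, 49]
```

The mosaic shows the fingertips lying on top of the prism, with the prism unmoved. Tip evidence from the wrist image (far edge at row 227) and from the contact height puts the shut tips only about 0 mm ahead of the TCP, not 22 mm. I'll lift off, go back and calibrate by touching the channel floor behind the prism.

Run:
```python
from h import *
p,r=now(); t=down(GY)
s=rows(p,r,p+[0,0,.07],r,2,1)
s=rows(*s,gate(-.234,0,.10),t,8,1)
s=rows(*s,gate(-.234,0,.045),t,4,1)
```

```text
# 2 rows, mm/row 35 deg/row 0.0
0.0596 0.0014 -0.0366 0 0 0 1; 0.0596 0.0014 -0.0366 0 0 0 1
# 8 rows, mm/row 21 deg/row 7.3
-0.0274 -0.0019 -0.0318 0.004 -0.1623 -0.0004 1; -0.0313 -0.002 -0.0281 0.004 -0.1623 -0.0004 1; -0.0346 -0.0021 -0.0239 0.004 -0.1623 -0.0004 1; -0.0373 -0.0022 -0.0193 0.004 -0.1623 -0.0004 1; -0.0395 -0.0022 -0.0144 0.004 -0.1623 -0.0004 1; -0.041 -0.0023 -0.0092 0.004 -0.1623 -0.0004 1; -0.0418 -0.0023 -0.0039 0.004 -0.1623 -0.0004 1; -0.042 -0.0023 0.0014 0.004 -0.1623 -0.0004 1
# 4 rows, mm/row 14 deg/row 0.0
0 -0 0.0275 0 0 0 1; 0 -0 0.0275 0 0 0 1; 0 -0 0.0275 0 0 0 1; 0 -0 0.0275 0 0 0 1
```

Request:
{"fn": "apply_moves", "kwargs": {
  "series": "0.06 0 -0.037 0 0 0 1; 0.06 0 -0.037 0 0 0 1; -0.027 -0.002 -0.032 0 -0.162 0 1; -0.031 -0.002 -0.028 0 -0.162 0 1; -0.035 -0.002 -0.024 0 -0.162 0 1; -0.037 -0.002 -0.019 0 -0.162 0 1; -0.04 -0.002 -0.014 0 -0.162 0 1; -0.041 -0.002 -0.009 0 -0.162 0 1"
}}

```text
time: 5.0
tool_pos: [0.5497, -0.1069, 0.0975]
orientation: [3.139, -0.244, 1.441]
ft_force: [0.1, -1.0, -0.5]
grip_width: -0.0
grip_force: 0.0
```

Request:
{"fn": "apply_moves", "kwargs": {
  "series": "-0.042 -0.002 -0.004 0 -0.162 0 1; -0.042 -0.002 0.001 0 -0.162 0 1; 0 0 0 0 0 0 1; 0 0 0 0 0 0 1"
}}

```text
time: 5.4
tool_pos: [0.5421, -0.1454, 0.0902]
orientation: [3.142, 0.001, 1.441]
ft_force: [0.1, -0.2, -0.6]
grip_width: -0.0
grip_force: 0.0
```

Run:
```python
from h import *
o=env.get_obs(); p,r=now(o); t=down(GY); print(togate(p),(R.from_euler("z",-GY)*r).as_euler("xyz",degrees=True),o["ft_force"])
s=rows(p,r,gate(-.234,0,.06),t,3,1)
w=env.read_camera("wrist")[:,:,::-1]; cv2.imwrite("pics/w4.png",w)
M,k=w2c("wrist",o)
for x in(-.2,-.203,-.206): print(x,proj(M,k,gate(x,0,.05)))
v=cv2.cvtColor(w,cv2.COLOR_BGR2HSV); print([(i,*map(int,v[i,255])) for i in range(60,200,5)])
```

```text
[-0.22870149  0.00964449  0.09023646] [ 1.79996497e+02  7.74680694e-02 -3.19639667e-01] [ 0.12047832 -0.23006555 -0.55707626]
# 3 rows, mm/row 11 deg/row 0.1
-0.0035 0.0064 0.0202 0 0.0006 -0.0024 1; -0.0035 0.0064 0.0202 0 0.0006 -0.0024 1; -0.0035 0.0064 0.0202 0 0.0006 -0.0024 1
-0.2 [[270.36840866 170.91062344]]
-0.203 [[270.32830853 175.5226914 ]]
-0.206 [[270.28854252 180.096331  ]]
[(60, 21, 24, 206), (65, 22, 23, 209), (70, 23, 24, 210), (75, 22, 22, 211), (80, 22, 23, 208), (85, 23, 23, 204), (90, 21, 24, 206), (95, 23, 22, 207), (100, 22, 24, 205), (105, 18, 25, 204), (110, 22, 23, 203), (115, 23, 23, 202), (120, 22, 23, 200), (125, 21, 25, 201), (130, 25, 24, 198), (135, 22, 24, 200), (140, 21, 22, 196), (145, 23, 22, 196), (150, 21, 24, 198), (155, 22, 23, 201), (160, 23, 23, 200), (165, 22, 24, 199), (170, 20, 27, 144), (175, 28, 27, 125), (180, 12, 16, 162), (185, 0, 13, 140), (190, 0, 9, 136), (195, 4, 8, 212)]
```

Request:
{"fn": "apply_moves", "kwargs": {
  "series": "-0.005 0.0095 0.025 0 0 -0.003 1; -0.005 0.0095 0.025 0 0 -0.003 1; 0 0 0.025 0 0 0 1; 0 0 0.015 0 0 0 1; 0 0 0 0 0 0 1"
}}

```text
time: 5.95
tool_pos: [0.5494, -0.151, 0.0426]
orientation: [-3.137, 0.002, 1.446]
ft_force: [0.3, -0.0, 0.1]
grip_width: -0.0004
grip_force: 0.0
```

Request:
{"fn": "apply_moves", "kwargs": {
  "series": "0 0 0.01 0 0 0 1; 0 0 0.01 0 0 0 1; 0 0 0 0 0 0 1"
}}

```text
time: 6.25
tool_pos: [0.5506, -0.1515, 0.0345]
orientation: [-3.141, 0.003, 1.447]
ft_force: [-0.0, 0.2, -0.7]
grip_width: -0.0003
grip_force: 0.0
```

Request:
{"fn": "apply_moves", "kwargs": {
  "series": "0 0 0.01 0 0 0 1; 0 0 0.01 0 0 0 1; 0 0 0 0 0 0 1"
}}

```text
time: 6.55
tool_pos: [0.5504, -0.1515, 0.0242]
orientation: [-3.14, 0.003, 1.447]
ft_force: [0.1, 0.2, -0.2]
grip_width: 0.0
grip_force: 0.0
```

Request:
{"fn": "apply_moves", "kwargs": {
  "series": "0 0 0.008 0 0 0 1; 0 0 0.004 0 0 0 1; 0 0 0 0 0 0 1"
}}

```text
time: 6.85
tool_pos: [0.5507, -0.1516, 0.0186]
orientation: [-3.141, 0.003, 1.447]
ft_force: [0.1, 0.1, 0.5]
grip_width: -0.0
grip_force: 0.0
```

Request:
{"fn": "apply_moves", "kwargs": {
  "series": "0 0 0.006 0 0 0 1; 0 0 0.004 0 0 0 1; 0 0 0 0 0 0 1"
}}

```text
time: 7.15
tool_pos: [0.5507, -0.1517, 0.0136]
orientation: [-3.141, 0.003, 1.447]
ft_force: [-0.1, 0.8, 0.4]
grip_width: -0.0
grip_force: 0.0
```

Request:
{"fn": "apply_moves", "kwargs": {
  "series": "0 0 0.006 0 0 0 1; 0 0 0.004 0 0 0 1; 0 0 0 0 0 0 1"
}}

```text
time: 7.45
tool_pos: [0.5512, -0.1519, 0.01]
orientation: [-3.141, 0.003, 1.447]
ft_force: [-2.7, 0.6, 5.1]
grip_width: -0.0004
grip_force: 2.7
```

Contact comes at TCP z ≈ 10 mm on the 10 mm floor, so the shut tips are at the TCP (offset 0). I'll re-plan the push with that.

Run:
```python
from h import *
p,r=now(); t=down(GY)
s=rows(p,r,gate(-.234,0,.033),t,1,1)
for x,l,n in[(-.21,10,2),(-.06,57,10),(.026,57,6)]:
    rt=down(GY,l); s=rows(*s,gate(x,0,.034),rt,n,1)
```

```text
# 1 rows, mm/row 23 deg/row 0.2
-0 -0.0004 -0.046 -0.0007 0.0039 -0.0003 1
# 2 rows, mm/row 12 deg/row 5.0
0.024 0 -0.001 0 0.1111 0 1; 0.024 -0 0.0011 0 0.1111 0 1
# 10 rows, mm/row 15 deg/row 4.7
0.0295 -0 0.0052 -0 0.1044 0 1; 0.029 -0 0.0076 -0 0.1044 0 1; 0.0283 0 0.01 -0 0.1044 0 1; 0.0274 0 0.0122 -0 0.1044 0 1; 0.0263 0 0.0145 -0 0.1044 0 1; 0.025 0 0.0166 -0 0.1044 0 1; 0.0236 0 0.0186 -0 0.1044 0 1; 0.022 0 0.0204 -0 0.1044 0 1; 0.0202 0 0.0222 -0 0.1044 0 1; 0.0183 -0 0.0237 -0 0.1044 0 1
# 6 rows, mm/row 14 deg/row 0.0
0.0156 -0 0.024 0 0 0 1; 0.0156 -0 0.024 0 0 0 1; 0.0156 -0 0.024 0 0 0 1; 0.0156 -0 0.024 0 0 0 1; 0.0156 -0 0.024 0 0 0 1; 0.0156 -0 0.024 0 0 0 1
```

Request:
{"fn": "apply_moves", "kwargs": {
  "series": "0 0 -0.05 0 0 0 1; 0.024 0 0 0 0.111 0 1; 0.024 0 0.001 0 0.111 0 1; 0.0295 0 0.005 0 0.104 0 1; 0.029 0 0.0075 0 0.104 0 1; 0 0 0 0 0 0 1"
}}

```text
time: 8.05
tool_pos: [0.557, -0.0983, 0.0337]
orientation: [-3.14, -0.335, 1.445]
ft_force: [-0.3, 0.6, -0.2]
grip_width: -0.0003
grip_force: 0.0
```

```bash
cat >> h.py <<'E'
def st(lean=None):
    o=env.get_obs();p,r=now(o); print(round(o["time"],2),togate(p).round(4),(R.from_euler("z",-GY)*r).as_euler("xyz",degrees=True).round(1),o["ft_force"].round(1)); return o
E
python3 - <<'E'
from h import *
st(); p,r=now(); s=p,r
for x,l,n in[(-.06,57,8),(.026,57,6)]:
    rt=down(GY,l); s=rows(*s,gate(x,0,.034),rt,n,1)
E
```

```text
8.05 [-0.1802  0.0006  0.0337] [-1.799e+02 -1.920e+01 -1.000e-01] [-0.3  0.6 -0.2]
# 8 rows, mm/row 15 deg/row 4.7
0.0284 0.0001 0.0098 -0.0001 0.105 -0.0003 1; 0.0275 0.0001 0.0121 -0.0001 0.105 -0.0003 1; 0.0264 0.0001 0.0143 -0.0001 0.105 -0.0003 1; 0.0251 0.0001 0.0165 -0.0001 0.105 -0.0003 1; 0.0237 0.0001 0.0185 -0.0001 0.105 -0.0003 1; 0.0221 0.0001 0.0204 -0.0001 0.105 -0.0003 1; 0.0203 0.0002 0.0221 -0.0001 0.105 -0.0003 1; 0.0184 0.0002 0.0237 -0.0001 0.105 -0.0003 1
# 6 rows, mm/row 14 deg/row 0.0
0.0156 -0 0.024 0 0 0 1; 0.0156 -0 0.024 0 0 0 1; 0.0156 -0 0.024 0 0 0 1; 0.0156 -0 0.024 0 0 0 1; 0.0156 -0 0.024 0 0 0 1; 0.0156 -0 0.024 0 0 0 1
```

Request:
{"fn": "apply_moves", "kwargs": {
  "series": "0.028 0 0.01 0 0.105 0 1; 0.0275 0 0.012 0 0.105 0 1; 0.0265 0 0.014 0 0.105 0 1; 0.025 0 0.0165 0 0.105 0 1"
}}

```text
time: 8.45
tool_pos: [0.5653, -0.0399, 0.0343]
orientation: [3.14, -0.662, 1.447]
ft_force: [-1.2, -3.9, -2.1]
grip_width: 0.0
grip_force: 1.7
```

Run:
```python
from h import *
st()
w=env.read_camera("wrist")[:,:,::-1]; o=st(); cv2.imwrite("pics/w5.png",w); M,k=w2c("wrist",o)
t=env.read_camera("top")[:,:,::-1]; cv2.imwrite("pics/top5.png",t)
# prism front edge along centre line, top camera
T,kt=w2c("top"); hs=cv2.cvtColor(t,cv2.COLOR_BGR2HSV)
for x in np.arange(-.11,.13,.01):
    u=proj(T,kt,gate(x,0,.05))[0]; h=hs[int(round(u[1])),int(round(u[0]))]; print(round(x,3),u.round(0),h.tolist(),end=" | ")
```

```text
8.45 [-0.1212 -0.0003  0.0343] [179.9 -37.9   0. ] [-1.2 -3.9 -2.1]
8.5 [-0.1196  0.001   0.0332] [-179.8  -38.3   -0.2] [-0.7  0.1 -0.6]
-0.11 [284. 192.] [14, 37, 145] | -0.1 [281. 191.] [15, 39, 155] | -0.09 [278. 191.] [15, 37, 152] | -0.08 [275. 191.] [14, 38, 153] | -0.07 [272. 190.] [16, 38, 154] | -0.06 [269. 190.] [16, 37, 158] | -0.05 [266. 189.] [15, 37, 153] | -0.04 [263. 189.] [15, 38, 149] | -0.03 [260. 189.] [14, 38, 153] | -0.02 [257. 188.] [14, 37, 158] | -0.01 [254. 188.] [16, 35, 138] | -0.0 [252. 187.] [140, 5, 144] | 0.01 [249. 187.] [140, 7, 107] | 0.02 [246. 187.] [135, 9, 115] | 0.03 [243. 186.] [15, 25, 143] | 0.04 [240. 186.] [17, 37, 160] | 0.05 [237. 186.] [6, 19, 136] | 0.06 [234. 185.] [130, 13, 181] | 0.07 [231. 185.] [130, 13, 181] | 0.08 [228. 184.] [130, 13, 181] | 0.09 [225. 184.] [128, 11, 181] | 0.1 [222. 184.] [130, 13, 181] | 0.11 [219. 183.] [128, 11, 181] | 0.12 [216. 183.] [130, 13, 181] |
```

The prism is moving. Its front is at gate x ≈ +0.047, so its rear is at about −0.112, which agrees with the tip. I'll continue.

Request:
{"fn": "apply_moves", "kwargs": {
  "series": "0.0235 0 0.0185 0 0.105 0 1; 0.022 0 0.0205 0 0.105 0 1; 0.020 0 0.022 0 0.105 0 1; 0.0185 0 0.0235 0 0.105 0 1; 0.0155 0 0.024 0 0 0 1; 0.0155 0 0.024 0 0 0 1"
}}

```text
time: 9.15
tool_pos: [0.5764, 0.0479, 0.0339]
orientation: [3.142, -0.989, 1.446]
ft_force: [-0.4, -3.5, -3.2]
grip_width: -0.0005
grip_force: 1.6
```

Run:
```python
from h import *
st();p,r=now();rt=down(GY,57); rows(p,r,gate(.026,0,.034),rt,5,1)
```

```text
9.15 [-0.0327 -0.0006  0.0339] [ 1.80e+02 -5.67e+01 -1.00e-01] [-0.4 -3.5 -3.2]
# 5 rows, mm/row 12 deg/row 0.1
0.013 -0.0003 0.0196 0.0003 0.0015 -0.0002 1; 0.0129 -0.0003 0.0196 0.0003 0.0015 -0.0002 1; 0.0129 -0.0003 0.0196 0.0003 0.0015 -0.0002 1; 0.0129 -0.0002 0.0196 0.0003 0.0015 -0.0002 1; 0.0129 -0.0002 0.0196 0.0003 0.0015 -0.0002 1
```

Request:
{"fn": "apply_moves", "kwargs": {
  "series": "0.013 0 0.0195 0 0 0 1; 0.013 0 0.0195 0 0 0 1; 0.013 0 0.0195 0 0 0 1; 0.013 0 0.0195 0 0 0 1"
}}

```text
time: 9.55
tool_pos: [0.5818, 0.0964, 0.0351]
orientation: [-3.142, -0.994, 1.447]
ft_force: [0.8, -3.3, -2.6]
grip_width: 0.0001
grip_force: 1.6
```

Request:
{"fn": "apply_moves", "kwargs": {
  "series": "0.013 0 0.0195 0 0 0 1; 0 0 0 0 0 0 1"
}}

```text
time: 9.75
tool_pos: [0.5828, 0.1091, 0.0356]
orientation: [-3.141, -0.996, 1.448]
ft_force: [0.0, 0.3, -2.3]
grip_width: -0.0003
grip_force: 0.9
```

Run:
```python
from h import *
st();t=env.read_camera("top")[:,:,::-1]; T,kt=w2c("top"); hs=cv2.cvtColor(t,cv2.COLOR_BGR2HSV)
for x in np.arange(.15,.23,.005):
    u=proj(T,kt,gate(x,0,.05))[0]; h=hs[int(round(u[1])),int(round(u[0]))]; print(round(x,3),h.tolist(),end=" | ")
```

```text
9.75 [0.0288 0.0006 0.0356] [-179.9  -57.1    0. ] [ 0.   0.3 -2.3]
0.15 [15, 40, 152] | 0.155 [15, 36, 155] | 0.16 [16, 37, 158] | 0.165 [16, 37, 160] | 0.17 [16, 38, 161] | 0.175 [17, 37, 159] | 0.18 [16, 40, 159] | 0.185 [16, 38, 160] | 0.19 [16, 37, 160] | 0.195 [12, 22, 154] | 0.2 [131, 11, 179] | 0.205 [128, 11, 180] | 0.21 [128, 11, 180] | 0.215 [128, 11, 180] | 0.22 [130, 13, 180] | 0.225 [128, 11, 180] | 0.23 [128, 11, 180] |
```

The prism's front is at gate x ≈ 0.195, so its rear is at about +0.035, past the 27 mm needed. I'll withdraw the pusher.

Request:
{"fn": "apply_moves", "kwargs": {
  "series": "-0.022 0 -0.0335 0 0 0 1; -0.0325 0 -0.05 0 0 0 1; -0.0325 0 -0.05 0 0 0 1; -0.0325 0 -0.05 0 0 0 1; 0.0755 0 -0.049 0 0 0 1; 0.0755 0 -0.049 0 0 0 1; 0.0755 0 -0.049 0 0 0 1; 0 0 0 0 0 0 1"
}}

```text
time: 10.6
tool_pos: [0.5731, -0.003, 0.178]
orientation: [3.118, -0.993, 1.466]
ft_force: [0.3, 0.4, 0.5]
grip_width: -0.0003
grip_force: 0.0
```

Run:
```python
from h import *
o=st(); p,r=now(o); t=down(GY)
w=env.read_camera("wrist")[:,:,::-1]; cv2.imwrite("pics/w6.png",w); tp=env.read_camera("top")[:,:,::-1]; cv2.imwrite("pics/top6.png",tp)
M,k=w2c("wrist",o); print(proj(M,k,[gate(0,.05,.04),gate(0,-.1,.04),gate(0,0,.08),gate(.035,0,.05)]))
T,kt=w2c("top"); hs=cv2.cvtColor(tp,cv2.COLOR_BGR2HSV)
for x in np.arange(.015,.06,.005):
    u=proj(T,kt,gate(x,0,.05))[0]; h=hs[int(round(u[1])),int(round(u[0]))]; print(round(x,3),h.tolist(),end=" | ")
print()
pin=np.array([.4806,-.3764,0])
s=rows(p,r,pin+[-.03*np.cos(GY),-.03*np.sin(GY),.2],t,10,0)
```

```text
10.6 [-0.0836 -0.0035  0.178 ] [178.6 -56.9   1.1] [0.3 0.4 0.5]
[[204.05657076 242.80439462]
 [343.38099289 243.69782311]
 [250.62366426 221.09794562]
 [250.95506993 211.62815413]]
0.015 [131, 11, 180] | 0.02 [128, 11, 181] | 0.025 [135, 11, 180] | 0.03 [165, 12, 171] | 0.035 [14, 30, 126] | 0.04 [16, 36, 149] | 0.045 [16, 38, 155] | 0.05 [15, 36, 154] | 0.055 [14, 38, 154] | 
# 10 rows, mm/row 42 deg/row 5.7
-0.0412 -0.009 -0.0715 0.0015 -0.1265 0.0008 0; -0.0481 -0.0091 -0.0671 0.0015 -0.1265 0.0008 0; -0.0545 -0.0091 -0.0619 0.0015 -0.1265 0.0008 0; -0.0604 -0.0092 -0.0562 0.0015 -0.1265 0.0008 0; -0.0657 -0.0092 -0.0499 0.0015 -0.1265 0.0008 0; -0.0703 -0.0092 -0.0432 0.0015 -0.1265 0.0008 0; -0.0742 -0.0092 -0.036 0.0015 -0.1265 0.0008 0; -0.0774 -0.0092 -0.0284 0.0015 -0.1265 0.0008 0; -0.0799 -0.0092 -0.0206 0.0015 -0.1265 0.0008 0; -0.0815 -0.0092 -0.0126 0.0015 -0.1265 0.0008 0
```

From above, the bare floor shows just inside the rod and the prism's rear is at +0.033, so the flap is shut. I'll move on to the pin.

Request:
{"fn": "apply_moves", "kwargs": {
  "series": "-0.041 -0.009 -0.0715 0 -0.1265 0 0; -0.048 -0.009 -0.067 0 -0.1265 0 0; -0.0545 -0.009 -0.062 0 -0.1265 0 0; -0.06 -0.009 -0.056 0 -0.1265 0 0; -0.0655 -0.009 -0.05 0 -0.1265 0 0; -0.07 -0.009 -0.043 0 -0.1265 0 0; -0.074 -0.009 -0.036 0 -0.1265 0 0; -0.0775 -0.009 -0.0285 0 -0.1265 0 0"
}}

```text
time: 11.5
tool_pos: [0.492, -0.3242, 0.1863]
orientation: [-3.138, -0.199, 1.446]
ft_force: [0.3, -0.1, -0.2]
grip_width: 0.0429
grip_force: 0.0
```

Request:
{"fn": "apply_moves", "kwargs": {
  "series": "-0.08 -0.009 -0.0205 0 -0.1265 0 0; -0.0815 -0.009 -0.0125 0 -0.1265 0 0; 0 0 0 0 0 0 0; 0 0 0 0 0 0 0"
}}

```text
time: 11.9
tool_pos: [0.4734, -0.4031, 0.1902]
orientation: [-3.139, -0.006, 1.446]
ft_force: [0.1, 0.3, 0.0]
grip_width: 0.0426
grip_force: 0.0
```

Run:
```python
from h import *
o=st(); print(o["tool_pos"],o["orientation"],o["grip_width"],o["joint_positions"].round(2))
w=env.read_camera("wrist")[:,:,::-1]; M,k=w2c("wrist",o)
pin=np.array([.4806,-.3764,0])
for z in(.102,.066): print(z,proj(M,k,pin+[0,0,z]))
c=w.copy()
for z in(.102,.066):
    u=proj(M,k,pin+[0,0,z])[0]; cv2.drawMarker(c,tuple(int(v) for v in u.round()),(0,0,255),cv2.MARKER_CROSS,9,1)
cv2.imwrite("pics/w7.png",cv2.resize(c,(768,576)))
```

```text
11.9 [-0.4929  0.046   0.1902] [-1.798e+02 -3.000e-01 -1.000e-01] [0.1 0.3 0. ]
[ 0.47338054 -0.40306754  0.19022629] [-3.13871151 -0.00561559  1.44581024] 0.042598038853324506 [-0.87  0.21  1.75  0.    1.19 -0.75]
0.102 [[260.64408764 161.71042354]]
0.066 [[260.10074827 155.580651  ]]
```

View pics/w7.png

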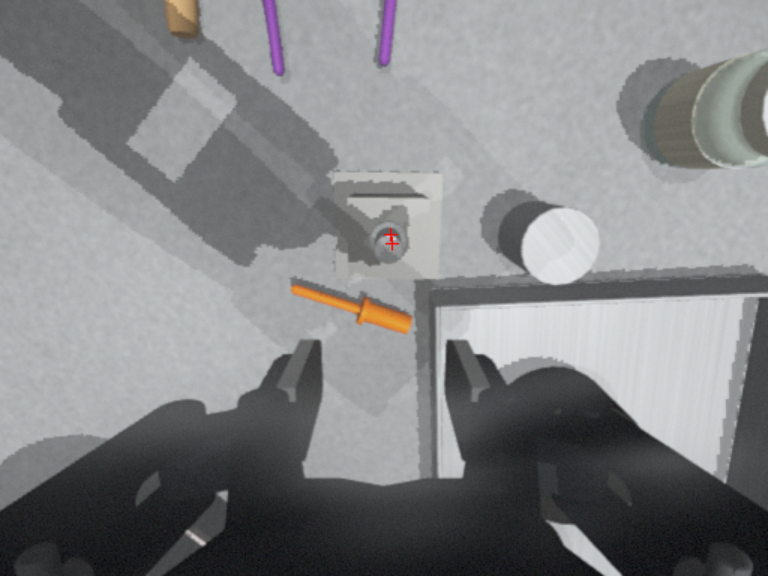

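The marked wrist view has the steel pin's knob about 2 px left of and above the predicted point (387,238 against 391,241 at ×1.5). The orange pin is at (395,320), nearer the robot's right. I'll refine the centre by circle detection.

Run:
```python
from h import *
o=st(); w=env.read_camera("wrist"); cv2.imwrite("pics/w8.png",w[:,:,::-1]); M,k=w2c("wrist",o)
g=cv2.cvtColor(w,cv2.COLOR_RGB2GRAY)[130:190,230:290]; G=cv2.resize(g,None,fx=6,fy=6,interpolation=cv2.INTER_CUBIC)
for lo,hi in((42,75),(75,110)):
    c=cv2.HoughCircles(G,cv2.HOUGH_GRADIENT_ALT,1,20,param1=100,param2=.5,minRadius=lo,maxRadius=hi)
    print(lo,None if c is None else [( (x/6+230-.4).round(1),(y/6+130-.4).round(1),(r/6).round(1)) for x,y,r in c.reshape(-1,c.shape[-1])[:4,:3]])
for n,uv,z in(("pin",(258,158.7),.102),("orange",(267,217),.095)): print(n,atz(M,k,uv,z))
f=k[0]; print("knob r px",.008*f/.23,"collar r px",.011*f/.267)
for i in range(0,60,2): print("".join(f"{v:4d}" for v in g[i,10:50:2]))
```

```text
11.95 [-0.4926  0.0458  0.1904] [-179.8   -0.3   -0. ] [-0.5  0.4 -0. ]
42 [(np.float32(257.3), np.float32(164.6), np.float32(11.5)), (np.float32(258.4), np.float32(160.4), np.float32(11.9)), (np.float32(258.4), np.float32(160.4), np.float32(8.7))]
75 None
pin [ 0.47904833 -0.37345709  0.102     ]
orange [ 0.48056217 -0.42568631  0.095     ]
knob r px 10.172055566068293 collar r px 12.048361695764408
  84  86  85  83  80  82  85  85  84  83  87  83  84  85  85  91  87  83  85  85
 169 168 169 173 171 154 153 155 154 154 153 151 153 155 155 156 144 144 145 146
 188 187 190 188 189 189 187 189 191 190 188 191 190 192 192 201 202 202 201 203
 187 185 187 188 188 188 190 189 189 190 190 188 185 182 196 202 201 200 200 201
 187 187 188 187 187 187 187 190 190 146 134 134 139 138 159 194 200 200 201 201
 156 187 187 189 187 187 188 182 172 132 129 131 140 142 142 143 197 199 199 199
 126 134 185 187 187 187 186 166 127 121 132 140 140 141 139 143 198 200 199 198
 129 128 132 185 188 189 167 124 129 131 141 140 140 141 138 139 194 199 196 189
 128 124 126 133 130 132 126 127 128 137 139 138
[... 1033 characters left out ...]
 116 118 120 121 116 119 136 186 186 189 187 187 189
 137 151 102 103 100 105 115 121 119 118 116 119 148 169 170 187 189 187 187 187
 163 165 165 153 100 113 121 163 163 141 152 165 168 169 168 167 176 188 188 185
 164 164 165 166 166 164 166 166 166 166 167 168 170 168 166 168 168 174 189 188
 163 162 165 163 166 165 164 165 165 166 169 168 169 166 167 169 168 167 173 183
 161 162 162 164 164 166 162 164 166 166 167 169 168 166 166 166 168 167 166 165
 181 168 167 164 166 166 165 165 168 165 166 169 165 166 168 166 168 168 170 167
 181 175 169 169 171 171 172 171 168 162 158 163 162 166 163 162 166 166 151 151
 169 166 170 169 171 170 169 167 167 168 156 158 157 158 161 163 162 159 108 104
```

Run:
```python
from h import *
def blobs(a,lo,hi):
    h=cv2.cvtColor(a,cv2.COLOR_BGR2HSV); m=((h[...,0]>=lo)&(h[...,0]<=hi)&(h[...,1]>120)&(h[...,2]>60)).astype(np.uint8)
    _,_,s,c=cv2.connectedComponentsWithStats(m); return [(q[:4].tolist(),int(q[4])) for q in s[1:] if q[4]>8 and q[0]>200]
t8=env.read_camera("top")[:,:,::-1].copy(); s8=env.read_camera("scene")[:,:,::-1].copy(); cv2.imwrite("pics/top8.png",t8); cv2.imwrite("pics/scene8.png",s8)
for n in("top0","top2","top5","top6","top8"):
    a=cv2.imread(f"pics/{n}.png"); print(n,"or",blobs(a,5,18),"pur",blobs(a,125,160))
def ob(a,lo,hi):
    h=cv2.cvtColor(a,cv2.COLOR_BGR2HSV); m=((h[...,0]>=lo)&(h[...,0]<=hi)&(h[...,1]>150)&(h[...,2]>60)).astype(np.uint8)[220:,:250]
    _,_,s,c=cv2.connectedComponentsWithStats(m); return [q.tolist() for q in s[1:] if q[4]>8]
for n in("scene0","scene2","scene8"): a=cv2.imread(f"pics/{n}.png"); print(n,ob(a,5,18),ob(a,125,160))
T,kt=w2c("top"); M,k=w2c("wrist"); 
h=cv2.cvtColor(cv2.imread("pics/w8.png"),cv2.COLOR_BGR2HSV); ys,xs=np.where((h[...,0]>5)&(h[...,0]<18)&(h[...,1]>150)&(np.arange(384)[:,None]>150)); print(xs.min(),xs.max(),ys.min(),ys.max())
for uv,z in(((258,164.6),.102),((258.4,160.4),.068)): print("pin",z,atz(M,k,uv,z))
print("orange top0 top",atz(T,kt,(407,244),.095)," tip wrist z0",atz(M,k,(195,192),0))
```

```text
top0 or [([398, 242, 12, 6], 54), ([319, 249, 26, 8], 72)] pur [([362, 213, 4, 4], 12), ([362, 234, 5, 4], 16)]
top2 or [([398, 217, 13, 26], 101)] pur []
top5 or [([398, 217, 13, 26], 101)] pur []
top6 or [([398, 217, 13, 26], 102)] pur []
top8 or [([399, 217, 12, 23], 95), ([319, 249, 24, 7], 93)] pur [([328, 209, 27, 8], 61), ([327, 235, 27, 4], 74)]
scene0 [[106, 45, 9, 28, 110]] [[151, 19, 6, 14, 48], [170, 29, 6, 15, 47]]
scene2 [[115, 72, 12, 23, 84]] [[170, 22, 12, 9, 44], [187, 34, 19, 12, 59]]
scene8 [[115, 72, 12, 23, 100]] [[170, 22, 12, 10, 46], [191, 34, 15, 9, 52]]
194 273 190 221
pin 0.102 [ 0.47907818 -0.37871751  0.102     ]
pin 0.068 [ 0.47944183 -0.38066236  0.068     ]
orange top0 top [ 0.39466935 -0.4082882   0.095     ]  tip wrist z0 [ 0.39961072 -0.41948356  0.        ]
```

All three decoy pins (orange, purple ×2) now lie on the bench. They were already down in the t=1.85 picture, when the tool had only passed over at z > 0.18 with no contact force, so their unsupported tips evidently did not stand. The steel pin is still in its stand at (0.479, −0.3795). Next I grasp it.

Run:
```python
from h import *
o=st(); p,r=now(o); t=down(GY)
s=rows(p,r,np.array([.479,-.3795,.125]),t,3,0)
s=rows(*s,np.array([.479,-.3795,.073]),t,3,0)
```

```text
12.1 [-0.4927  0.0452  0.1914] [-179.9   -0.2    0. ] [ 0.3 -0.4  0.2]
# 3 rows, mm/row 24 deg/row 0.1
0.0158 0.0013 0.0443 -0.0005 -0.0013 0.0002 0; 0.0158 0.0013 0.0443 -0.0005 -0.0013 0.0002 0; 0.0158 0.0013 0.0443 -0.0005 -0.0013 0.0002 0
# 3 rows, mm/row 17 deg/row 0.0
0 -0 0.0347 0 0 0 0; 0 -0 0.0347 0 0 0 0; 0 -0 0.0347 0 0 0 0
```

Request:
{"fn": "apply_moves", "kwargs": {
  "series": "0.016 0.0015 0.044 0 0 0 0; 0.016 0.0015 0.044 0 0 0 0; 0.016 0.001 0.044 0 0 0 0; 0 0 0 0 0 0 0"
}}

```text
time: 12.5
tool_pos: [0.4776, -0.3769, 0.1222]
orientation: [-3.135, -0.007, 1.448]
ft_force: [-0.5, -0.0, -0.7]
grip_width: 0.0426
grip_force: 0.0
```

Run:
```python
from h import *
o=st(); p,r=now(o); print(p); t=down(GY)
s=rows(p,r,np.array([.479,-.3795,.073]),t,4,0)
```

```text
12.5 [-0.4665  0.0451  0.1222] [-1.796e+02 -4.000e-01  1.000e-01] [-0.5 -0.  -0.7]
[ 0.47755548 -0.37693006  0.12215108]
# 4 rows, mm/row 12 deg/row 0.1
-0.0014 0.001 0.0246 -0.0021 -0.0022 0.0004 0; -0.0013 0.001 0.0246 -0.0021 -0.0022 0.0004 0; -0.0013 0.001 0.0246 -0.0021 -0.0022 0.0004 0; -0.0012 0.0009 0.0246 -0.0021 -0.0022 0.0004 0
```

Request:
{"fn": "apply_moves", "kwargs": {
  "series": "-0.001 0.001 0.0245 0 0 0 0; -0.001 0.001 0.0245 0 0 0 0; -0.001 0.001 0.0245 0 0 0 0; -0.001 0.001 0.0245 0 0 0 0; 0 0 0 0 0 0 0"
}}

```text
time: 13.0
tool_pos: [0.4797, -0.3818, 0.0748]
orientation: [-3.138, -0.004, 1.446]
ft_force: [-0.3, -0.1, 0.2]
grip_width: 0.0423
grip_force: 0.0
```

Request:
{"fn": "apply_moves", "kwargs": {
  "series": "0 0 0 0 0 0 1; 0 0 0 0 0 0 1; 0 0 0 0 0 0 1; 0 0 0 0 0 0 1; 0 0 0 0 0 0 1"
}}

```text
time: 13.5
tool_pos: [0.4809, -0.3831, 0.078]
orientation: [3.141, 0.0, 1.447]
ft_force: [-1.2, -0.6, 1.8]
grip_width: 0.0136
grip_force: 58.5
```

Request:
{"fn": "apply_moves", "kwargs": {
  "series": "0 0 -0.02 0 0 0 1; 0 0 -0.04 0 0 0 1; 0 0 -0.05 0 0 0 1; 0 0 -0.06 0 0 0 1; 0 0 -0.07 0 0 0 1; 0 0 -0.05 0 0 0 1; 0 0 0 0 0 0 1; 0 0 0 0 0 0 1"
}}

```text
time: 14.3
tool_pos: [0.481, -0.3828, 0.223]
orientation: [3.14, -0.0, 1.447]
ft_force: [0.7, 0.2, -0.9]
grip_width: 0.0139
grip_force: 58.5
```

Run:
```python
from h import *
o=st(); print(o["tool_pos"],o["grip_width"],o["grip_force"],o["ft_torque"])
w=env.read_camera("wrist")[:,:,::-1]; cv2.imwrite("pics/w9.png",w); s=env.read_camera("scene")[:,:,::-1].copy()
p=o["tool_pos"]; S,ks=w2c("scene"); u=proj(S,ks,p)[0].astype(int); print(u)
cv2.imwrite("pics/s9.png",s)
a=cv2.resize(w,(512,384))[100:384]; a=cv2.resize(a,(500,277)); x0,y0=max(u[0]-45,0),max(u[1]-35,0)
b=cv2.resize(s[y0:y0+90,x0:x0+90],(300,300),interpolation=cv2.INTER_CUBIC)
t=cv2.imread("pics/s9.png")[150:270,190:340]; t=cv2.resize(t,(375,300),interpolation=cv2.INTER_CUBIC)
c=np.zeros((600,800,3),np.uint8); c[:277,:500]=a; c[:300,500:]=b; c[300:,:375]=t
c[300:,400:]=cv2.resize(w[180:330,156:356],(400,300),interpolation=cv2.INTER_CUBIC)
cv2.imwrite("pics/m9.png",c); print(x0,y0)
```

```text
14.3 [-0.4719  0.041   0.223 ] [179.9  -0.   -0. ] [ 0.7  0.2 -0.9]
[ 0.48096924 -0.38280733  0.22295712] 0.013921645190210207 58.507720828056335 [-0.02066986 -0.00617197 -0.00567768]
[132 233]
87 198
```

View pics/m9.png

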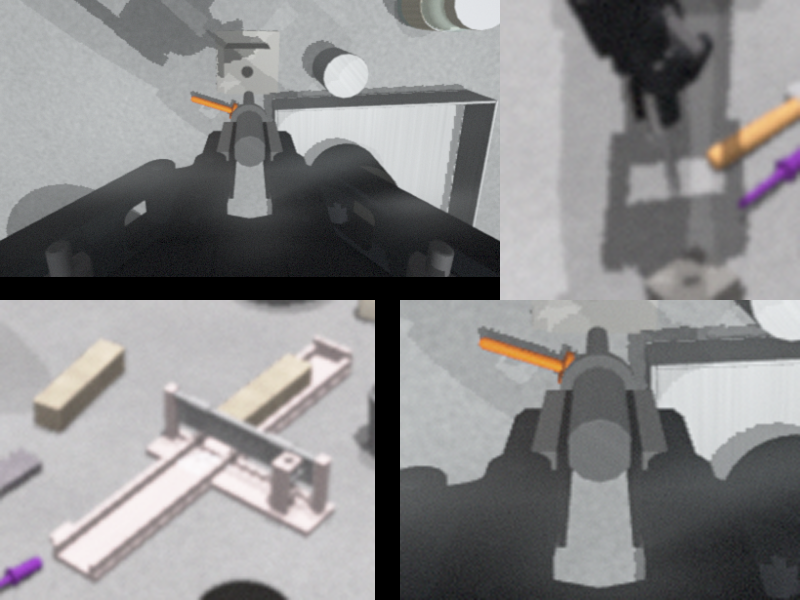

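The mosaic shows the steel pin held upright between the pads, the stand hole empty, the flap shut and the prism inside. Next I work out the pin's offset in the tool frame from these pixels, then go to the eye.

Run:
```python
from h import *
P=env.camera_params("wrist"); M=np.linalg.inv(P["hand_eye"]); k=K(P)
for d in(.068,.071,.074):
  for x in(-.006,-.003,0,.003):
    print(d,x,"knobtop",proj(M,k,[x,0,d-.095])[0].round(1),"collar far edge",proj(M,k,[x+.011,0,d-.059])[0].round(1),"tip c",proj(M,k,[x,0,d])[0].round(1),"tip far",proj(M,k,[x+.003,0,d])[0].round(1))
g=cv2.cvtColor(cv2.imread("pics/w9.png"),cv2.COLOR_BGR2GRAY)
for r in range(186,276,3): print(r,g[r,236:278:2].tolist())
```

```text
0.068 -0.006 knobtop [255.4 276.6] collar far edge [255.4 223.9] tip c [255.5 208.9] tip far [255.5 205.2]
0.068 -0.003 knobtop [255.4 270.6] collar far edge [255.4 218.8] tip c [255.5 205.2] tip far [255.5 201.4]
0.068 0 knobtop [255.4 264.5] collar far edge [255.5 213.7] tip c [255.5 201.4] tip far [255.5 197.6]
0.068 0.003 knobtop [255.4 258.3] collar far edge [255.5 208.5] tip c [255.5 197.6] tip far [255.5 193.7]
0.071 -0.006 knobtop [255.4 273. ] collar far edge [255.4 221.9] tip c [255.5 207.7] tip far [255.5 204. ]
0.071 -0.003 knobtop [255.4 267.1] collar far edge [255.5 216.9] tip c [255.5 204. ] tip far [255.5 200.2]
0.071 0 knobtop [255.4 261.1] collar far edge [255.5 211.9] tip c [255.5 200.2] tip far [255.5 196.5]
0.071 0.003 knobtop [255.4 255.1] collar far edge [255.5 206.8] tip c [255.5 196.5] tip far [255.5 192.7]
0.074 -0.006 knobtop [255.4 269.6] collar far edge [255.4 220. ] tip c [255.5 206.5] tip far [255.5 202.8]
0.074 -0.003 knobtop [255.4 263.8] collar far edge [255.5 215.1] tip c [255.5 202.8] tip far [255.5 199.1]
0.074 0 knobtop [255.4 257.9] collar far e
[... 2514 characters left out ...]
115, 118, 119, 113, 116, 116, 118, 117, 116, 120, 118, 122, 120, 108, 55, 59, 64]
258 [67, 64, 96, 114, 112, 115, 119, 117, 114, 112, 114, 112, 116, 118, 116, 117, 124, 112, 58, 58, 74]
261 [63, 60, 89, 115, 116, 117, 114, 117, 115, 116, 118, 116, 116, 118, 113, 119, 118, 105, 57, 67, 71]
264 [63, 59, 65, 99, 117, 116, 117, 117, 115, 115, 121, 121, 117, 115, 115, 116, 118, 73, 64, 70, 74]
267 [66, 67, 62, 145, 167, 123, 117, 119, 114, 116, 116, 115, 113, 114, 116, 156, 163, 68, 71, 71, 71]
270 [69, 71, 70, 156, 172, 174, 169, 167, 138, 128, 122, 135, 155, 168, 172, 172, 167, 78, 73, 78, 76]
273 [73, 70, 73, 169, 166, 166, 168, 168, 171, 167, 165, 170, 170, 165, 170, 174, 172, 83, 75, 78, 79]
```

Run:
```python
from h import *
o=st(); p,r=now(o); t=down(GY)
s=rows(p,r,gate(-.056,-.125,.22),t,14,1); s=rows(*s,gate(-.056,-.125,.18),t,2,1)
```

```text
14.4 [-0.4712  0.0419  0.2204] [-179.9   -0.2   -0. ] [-0.8  0.1 -2.3]
# 14 rows, mm/row 32 deg/row 0.0
0.0593 0.0238 0.0002 -0.0002 -0.0003 -0 1; 0.0593 0.0238 0.0002 -0.0002 -0.0003 -0 1; 0.0593 0.0238 0.0002 -0.0002 -0.0003 -0 1; 0.0593 0.0238 0.0002 -0.0002 -0.0003 -0 1; 0.0593 0.0238 0.0001 -0.0002 -0.0003 -0 1; 0.0593 0.0238 0.0001 -0.0002 -0.0003 -0 1; 0.0593 0.0238 0.0001 -0.0002 -0.0003 -0 1; 0.0593 0.0238 0.0001 -0.0002 -0.0003 -0 1; 0.0593 0.0238 0.0001 -0.0002 -0.0003 -0 1; 0.0593 0.0238 0.0001 -0.0002 -0.0003 -0 1; 0.0593 0.0238 0.0001 -0.0002 -0.0003 -0 1; 0.0593 0.0238 0.0001 -0.0002 -0.0003 -0 1; 0.0593 0.0238 0.0001 -0.0002 -0.0003 -0 1; 0.0593 0.0238 0.0001 -0.0002 -0.0003 -0 1
# 2 rows, mm/row 20 deg/row 0.0
0 -0 0.04 0 0 0 1; 0 -0 0.04 0 0 0 1
```

Request:
{"fn": "apply_moves", "kwargs": {
  "series": "0.03 0.012 0 0 0 0 1; 0.06 0.024 0 0 0 0 1; 0.06 0.024 0 0 0 0 1; 0.06 0.024 0 0 0 0 1; 0.06 0.024 0 0 0 0 1; 0.06 0.024 0 0 0 0 1; 0.06 0.024 0 0 0 0 1; 0.06 0.024 0 0 0 0 1"
}}

```text
time: 15.2
tool_pos: [0.598, -0.168, 0.2209]
orientation: [-3.139, -0.002, 1.447]
ft_force: [-0.2, -0.1, -1.0]
grip_width: 0.0138
grip_force: 58.5
```

Request:
{"fn": "apply_moves", "kwargs": {
  "series": "0.06 0.024 0 0 0 0 1; 0.06 0.024 0 0 0 0 1; 0.06 0.024 0 0 0 0 1; 0.06 0.024 0 0 0 0 1; 0.06 0.024 0 0 0 0 1; 0.055 0.022 0.04 0 0 0 1; 0.03 0.012 0.04 0 0 0 1; 0 0 0 0 0 0 1"
}}

```text
time: 16.0
tool_pos: [0.6957, 0.0145, 0.1767]
orientation: [-3.132, -0.002, 1.45]
ft_force: [-2.0, -0.3, -1.6]
grip_width: 0.0139
grip_force: 58.6
```

Request:
{"fn": "apply_moves", "kwargs": {
  "series": "0 0 0 0 0 0 1; 0 0 0 0 0 0 1"
}}

```text
time: 16.2
tool_pos: [0.6983, 0.0103, 0.1835]
orientation: [3.141, -0.001, 1.446]
ft_force: [0.1, 0.1, -0.2]
grip_width: 0.0137
grip_force: 58.6
```

Run:
```python
from h import *
o=st(); w=env.read_camera("wrist"); cv2.imwrite("pics/w10.png",w[:,:,::-1]); M,k=w2c("wrist",o)
u=proj(M,k,gate(-.016,-.125,.078))[0]; print("pred eye",u, "r bore px",.006*k[0]/(o["tool_pos"][2]+.143-.078))
g=cv2.cvtColor(w,cv2.COLOR_RGB2GRAY); x0,y0=int(u[0])-24,int(u[1])-24
for r in range(y0,y0+50,2): print(r,"".join(f"{v:4d}" for v in g[r,x0:x0+50:2]))
print("cols",x0)
```

```text
16.2 [-0.0549 -0.1261  0.1835] [180.  -0.  -0.] [ 0.1  0.1 -0.2]
pred eye [254.06019079 144.33396127] r bore px 7.061360848431944
120  143 143 140 140 140 141 143 143 146 159 163 160 159 158 159 158 159 160 161 157 159 161 156 160 160
122  148 152 150 153 149 150 154 149 144 162 161 160 178 179 180 220 208 161 160 161 160 161 164 163 163
124  172 170 170 170 171 171 172 171 152 142 140 141 150 146 148 148 144 139 142 140 139 141 139 139 140
126  186 184 185 185 185 184 185 184 179 175 177 175 177 176 176 177 177 175 176 177 174 176 176 176 177
128  196 196 199 198 198 198 200 199 192 202 202 201 202 202 201 202 204 202 204 202 203 205 204 202 203
130  186 187 188 188 188 188 191 188 189 187 185 185 182 184 186 189 188 186 186 186 186 189 184 188 188
132  170 173 173 175 174 171 175 174 165 156 158 155 157 156 159 161 159 160 158 156 157 157 159 159 160
134  132 160 157 158 158 158 159 155 149 152 153 153 152 157 155 155 172 178 200 203 200 207 209 204 201
136  112 122 126 125 124 170 162 175 192 222 222 220 222 221 222 220 219 221 205 203 202 214 210 202 201
138  131 126 128 129 132 
[... 963 characters left out ...]
2 171 165 170 172 174 169 157 160 219 220 219 220 219 220 221
158  152 152 152 159 172 156 157 156 155 173 172 172 172 171 169 157 156 158 216 215 216 217 216 216 217
160  156 157 158 211 215 161 152 155 152 167 169 168 167 167 154 153 155 162 214 214 215 215 215 216 217
162  168 172 169 170 168 157 156 158 161 174 172 164 170 162 157 159 159 160 168 168 171 175 172 176 174
164  168 168 169 171 164 157 156 157 158 171 173 168 164 156 157 158 157 159 171 171 168 172 170 172 176
166  171 167 167 167 162 157 158 160 158 164 172 163 156 156 156 158 160 160 174 169 170 168 173 173 171
168  170 167 163 166 165 164 172 174 170 170 168 169 170 173 171 169 167 173 172 169 174 176 171 172 172
cols 230
```

Run:
```python
from h import *
o=st(); p,r=now(o); M,k=w2c("wrist",o); t=down(GY)
e=atz(M,k,(252.2,147.3),.078); print("eye",e,togate(e))
tgt=e-t.apply([.0023,-.0005,0]); tgt[2]=.165
print(r.inv().apply(tgt-p)/.5); rows(p,r,tgt,t,2,1)
```

```text
16.25 [-0.0552 -0.1264  0.1841] [ 1.799e+02 -0.000e+00 -1.000e-01] [ 0.4  0.3 -0.6]
eye [0.70041207 0.04641555 0.078     ] [-0.0188435 -0.1237862  0.078    ]
[ 0.06809196 -0.00433763  0.03813805]
# 2 rows, mm/row 20 deg/row 0.1
0.034 -0.0022 0.0191 0.0011 -0.0004 -0.0008 1; 0.0341 -0.0021 0.0191 0.0011 -0.0004 -0.0008 1
```

Request:
{"fn": "apply_moves", "kwargs": {
  "series": "0.034 -0.002 0.019 0 0 0 1; 0.034 -0.002 0.019 0 0 0 1; 0 0 0 0 0 0 1; 0 0 0 0 0 0 1; 0 0 0 0 0 0 1"
}}

```text
time: 16.75
tool_pos: [0.7005, 0.0448, 0.1639]
orientation: [3.141, -0.001, 1.447]
ft_force: [0.2, 0.1, -0.0]
grip_width: 0.0141
grip_force: 58.6
```

Run:
```python
from h import *
e=np.array([.7004,.0464,0]); t=down(GY); tgt=e-t.apply([.0023,-.0005,0])
for i in range(3):
    o=st(); p,r=now(o); print("err tool mm",(r.inv().apply(tgt-p)*1e3).round(1)); w=env.read_camera("wrist")
cv2.imwrite("pics/w11.png",w[:,:,::-1]); M,k=w2c("wrist",o); print(proj(M,k,[[*e[:2],.078],p+r.apply([.0023,-.0005,.071])]))
g=cv2.cvtColor(w,cv2.COLOR_RGB2GRAY)
for q in range(180,226,2): print(q,"".join(f"{v:4d}" for v in g[q,234:282:2]))
```

```text
16.75 [-0.0204 -0.1241  0.1639] [180.  -0.  -0.] [ 0.2  0.1 -0. ]
err tool mm [ -0.8   0.2 163.9]
16.8 [-0.0206 -0.1243  0.1642] [180.  -0.  -0.] [-0.4  0.4  0.1]
err tool mm [-6.000e-01 -1.000e-01  1.642e+02]
16.85 [-0.0208 -0.1243  0.1642] [180.  -0.  -0.] [-0.1 -0.8  0. ]
err tool mm [ -0.5  -0.2 164.2]
[[254.71223891 192.66331497]
 [254.82116616 197.35015127]]
180  113 115 119 113 117 121 121 129 157 156 155 156 158 156 158 157 158 177 206 205 207 204 207 210
182  112 113 111 112 128 118 133 137 158 156 152 155 151 151 152 156 155 177 207 207 207 206 208 206
184  126 128 125 130 151 154 154 149 130 127 126 128 126 126 137 151 148 181 204 202 203 203 204 206
186  185 143 129 127 127 125 128 124 114 109 109 107 116 124 128 124 126 172 205 204 205 205 204 204
188  200 188 148 146 130 132 130 118 129 129 126 126 128 118 137 152 173 203 205 205 205 207 204 207
190  199 202 201 194 131 129 121 105 107 127 127 129 117 101 165 207 205 203 204 204 204 205 204 205
192  196 199 198 192 130 130 127 107 105  95  95  99 102 110 147 205 206 203 200 201 200 200 201 201
194  197 199 197 197 135 1
[... 889 characters left out ...]
60 160 158 115 103 109 112 113 113 114 114 115 114 112 112 108 111  98 129 152 150 150 158 156
214  157 157 138 103 112 113 113 110 104  93  86  90  96 101 111 113 113 112  98 150 153 156 155 157
216  153 147 104 111 111 114 108  92  91  87  88  90  89  89  90 106 114 112 112 120 158 156 158 157
218  150 138 109 113 112  99  91  87  89  93  89  87  85  90  90  87 106 111 110 119 162 160 158 155
220  166 134 116 116 105  88  87  90  90  87  92  89  87  92  90  88  86 115 113 112 153 167 167 169
222  166 127 114 115  96  86  89  88  89  89  89  87  89  86  86  92  81 102 113 112 149 170 167 167
224  158 123 108 106  84  85  91  92  90  85  90  92  88  86  89  88  86  94 108 106 137 159 154 159
```

The bore centre (254.7, ~192) and the shank (column 254.6) agree with prediction, so I'll do a guarded descent.

Request:
{"fn": "apply_moves", "kwargs": {
  "series": "-0.001 0 0.015 0 0 0 1; 0 0 0.015 0 0 0 1; 0 0 0.01 0 0 0 1; 0 0 0 0 0 0 1"
}}

```text
time: 17.3
tool_pos: [0.6994, 0.0443, 0.1417]
orientation: [-3.138, -0.001, 1.446]
ft_force: [0.5, 0.1, -0.9]
grip_width: 0.0137
grip_force: 58.6
```

Request:
{"fn": "apply_moves", "kwargs": {
  "series": "0 0 0.01 0 0 0 1; 0 0 0.01 0 0 0 1; 0 0 0 0 0 0 1"
}}

```text
time: 17.6
tool_pos: [0.6998, 0.0444, 0.1326]
orientation: [-3.14, -0.001, 1.447]
ft_force: [0.6, 0.5, -1.8]
grip_width: 0.0141
grip_force: 58.6
```

Request:
{"fn": "apply_moves", "kwargs": {
  "series": "0 0 0.01 0 0 0 1; 0 0 0.01 0 0 0 1; 0 0 0 0 0 0 1"
}}

```text
time: 17.9
tool_pos: [0.6997, 0.0444, 0.1225]
orientation: [-3.14, -0.001, 1.447]
ft_force: [-0.6, -0.9, -0.4]
grip_width: 0.014
grip_force: 58.6
```

Request:
{"fn": "apply_moves", "kwargs": {
  "series": "0 0 0.01 0 0 0 1; 0 0 0.01 0 0 0 1; 0 0 0 0 0 0 1"
}}

```text
time: 18.2
tool_pos: [0.6997, 0.0444, 0.1125]
orientation: [-3.14, -0.001, 1.447]
ft_force: [0.4, 0.1, -0.9]
grip_width: 0.0143
grip_force: 58.6
```

Request:
{"fn": "apply_moves", "kwargs": {
  "series": "0 0 0.01 0 0 0 1; 0 0 0.01 0 0 0 1; 0 0 0 0 0 0 1"
}}

```text
time: 18.5
tool_pos: [0.6997, 0.0444, 0.1025]
orientation: [-3.14, -0.001, 1.447]
ft_force: [-0.6, -0.2, -1.2]
grip_width: 0.0141
grip_force: 58.6
```

Request:
{"fn": "apply_moves", "kwargs": {
  "series": "0 0 0.006 0 0 0 1; 0 0 0.005 0 0 0 1; 0 0 0 0 0 0 1"
}}

```text
time: 18.8
tool_pos: [0.7001, 0.0444, 0.0977]
orientation: [-3.141, -0.001, 1.447]
ft_force: [-0.1, -0.5, -0.6]
grip_width: 0.0136
grip_force: 58.6
```

Request:
{"fn": "apply_moves", "kwargs": {
  "series": "0 0 0.005 0 0 0 1; 0 0 0.003 0 0 0 1; 0 0 0 0 0 0 1"
}}

```text
time: 19.1
tool_pos: [0.7004, 0.0443, 0.0942]
orientation: [3.142, -0.001, 1.447]
ft_force: [-0.0, 0.0, -0.6]
grip_width: 0.0136
grip_force: 59.0
```

Request:
{"fn": "apply_moves", "kwargs": {
  "series": "0 0 0.003 0 0 0 1; 0 0 0 0 0 0 1; 0 0 0 0 0 0 1"
}}

```text
time: 19.4
tool_pos: [0.7006, 0.0444, 0.094]
orientation: [3.141, -0.001, 1.447]
ft_force: [-3.1, -1.0, 5.0]
grip_width: 0.0142
grip_force: 59.3
```

The collar is seated (force +5 N at TCP z 0.094, as predicted). Now release and rise straight up.

Request:
{"fn": "apply_moves", "kwargs": {
  "series": "0 0 -0.002 0 0 0 0.3; 0 0 0 0 0 0 0; 0 0 0 0 0 0 0; 0 0 0 0 0 0 0"
}}

```text
time: 19.8
tool_pos: [0.7002, 0.0443, 0.0933]
orientation: [-3.141, -0.001, 1.447]
ft_force: [0.3, -0.5, 1.2]
grip_width: 0.0429
grip_force: 0.0
```

Request:
{"fn": "apply_moves", "kwargs": {
  "series": "0 0 -0.03 0 0 0 0; 0 0 -0.06 0 0 0 0; 0 0 -0.08 0 0 0 0; -0.06 0 -0.06 0 0 0 0; -0.08 0 0 0 0 0 0; 0 0 0 0 0 0 0; 0 0 0 0 0 0 0"
}}

```text
time: 20.5
tool_pos: [0.6917, -0.026, 0.2098]
orientation: [3.141, -0.001, 1.445]
ft_force: [-0.2, 0.0, -0.5]
grip_width: 0.0426
grip_force: 0.0
```

Run:
```python
from h import *
o=st(); w=env.read_camera("wrist"); cv2.imwrite("pics/w12.png",w[:,:,::-1]); M,k=w2c("wrist",o)
e=np.array([.7004,.0464,0])
for z in(.118,.082): print(z,proj(M,k,e+[0,0,z]),"r",.292*0+k[0]*.008/(o["tool_pos"][2]+.143-z))
g=cv2.cvtColor(w,cv2.COLOR_RGB2GRAY); u=proj(M,k,e+[0,0,.1])[0].astype(int)
for q in range(u[1]-26,u[1]+26,2): print(q,"".join(f"{v:4d}" for v in g[q,u[0]-22:u[0]+24:2]))
print("col0",u[0]-22)
t=env.read_camera("top")[:,:,::-1]; T,kt=w2c("top"); hs=cv2.cvtColor(t,cv2.COLOR_BGR2HSV)
for x in np.arange(.015,.06,.005):
    v=proj(T,kt,gate(x,0,.05))[0]; print(round(x,3),hs[int(round(v[1])),int(round(v[0]))].tolist(),end=" | ")
```

```text
20.5 [-0.0918 -0.1241  0.2098] [ 1.799e+02 -1.000e-01 -1.000e-01] [-0.2  0.  -0.5]
0.118 [[254.77987888 101.63746032]] r 9.965624437442495
0.082 [[254.84711391 103.1736089 ]] r 8.640625209774946
76  148 153 159 169 170 168 169 166 178 214 210 213 212 216 218 216 208 172 173 176 175 173 175
78  167 168 166 167 166 167 166 169 165 176 172 171 172 175 177 174 172 171 170 174 171 171 170
80  182 182 182 179 182 182 183 182 175 162 159 159 161 162 160 160 159 158 160 160 159 161 160
82  194 199 197 198 199 199 200 198 192 191 192 191 192 191 190 191 191 191 191 190 191 189 189
84  202 200 200 202 202 202 202 203 203 206 208 207 208 211 209 210 209 211 211 209 210 210 210
86  184 184 186 186 185 186 187 185 183 174 180 178 177 179 180 179 178 178 178 181 180 179 180
88  170 171 172 170 167 167 155 129 125 114 141 150 144 137 138 142 138 140 137 136 136 137 135
90  147 146 145 144 108 110 110 108 116 152 177 196 203 192 167 178 196 209 216 174 157 156 157
92  147 147 145 141 139 142 154 138 167 215 215 215 215 214 209 204 216 216 213 214 214 169 162
94  136 143 130 128 129 147 173 164 211 2
[... 1111 characters left out ...]
 218 217
118  214 215 218 207 214 215 217 216 216 217 216 199 206 216 217 216 217 217 217 217 215 216 217
120  214 216 216 216 215 215 218 216 217 217 217 216 217 215 217 217 217 216 216 217 217 217 217
122  215 214 215 213 215 215 210 210 209 215 213 213 212 213 213 214 213 216 214 213 215 215 216
124  211 212 212 212 213 198 155 124 123 131 135 195 197 200 204 199 204 214 215 215 216 218 214
126  152 168 160 126 112 105 108 108 102 104 122 154 154 153 158 165 164 165 164 169 168 179 178
col0 232
0.015 [175, 20, 137] | 0.02 [174, 20, 129] | 0.025 [174, 20, 125] | 0.03 [177, 21, 107] | 0.035 [15, 34, 120] | 0.04 [14, 37, 145] | 0.045 [15, 40, 152] | 0.05 [16, 39, 151] | 0.055 [15, 37, 150] |
```

The knob's disc sits at (254.8, 100) with a radius of about 10 px. The prediction for a seated pin was (254.8, 101.6) and 9.97 px. The flap is shut and the prism's rear is at +0.033, so I'm handing in.

```bash
python3 -c "
from station import env
print(env.job_done())"
```

```text
the job is handed in; nothing more can be done
None
```

I handed the job in at about 20.6 s: the prism is wholly inside, the flap has dropped shut, and the steel pin is through the three eyes with its collar on the top eye; the three unused pins (orange and two purple) had fallen over by 1.85 s, before any contact I measured, and I left them lying.

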